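# Find the high spot of a bangle with a dial indicator

## Task

A bangle is clamped in the hand-cranked truing stand. Take the dial indicator's carriage by its knob and slide it in until the plunger is pressed against the bangle to about half its stroke, then wind the crank through one full turn to find the bangle's single high spot, and leave the crank standing with that high spot right at the plunger, still pressed, and everything let go. Never run the plunger to the end of its stroke, do not strain the crank handle, and leave the other things on the bench alone.

Things in the scene. Friction and masses are not known exactly. Their poses are not given: they have to be found in the camera images.
- stand: grey truing stand, fixed; base plate 262 x 92 x 14 mm, origin on the bench under the spindle axis, its x axis pointing along the track from the spindle to the indicator. The brass bangle, 80 mm across and 18 mm high, is clamped round the spindle between two plates that turn with the crank; the upper one (92 mm across, top 62 mm above the bench) hides it from above
- spindle (a point): point on the crank's upright axis, at mid-height of the bangle, 47 mm above the bench. The bangle's rim is 40 mm from this axis all round but for one rounded high spot of 3 mm (43 mm from the axis), which fades out about 38 degrees to either side; it turns with the crank, and where on the rim it sits differs every time
- knob (a point): centre of the upright black knob of the carriage, round, 16 mm across, from 15 mm below to 15 mm above this point. The carriage slides along the straight level track, towards the spindle, and stays where left (6 N moves it, plus the plunger's spring). On it lies the round dial, 54 mm across, top 58 mm above the bench, centre 42 mm nearer the spindle than the knob
- tip (a point): foremost point of the indicator's plunger, a 7 mm ball 47 mm above the bench that points level at the spindle axis; with the plunger out it is 107 mm from the knob. The plunger springs in by 12 mm at most, with 1.5 N at first and 3.3 N at the end; pressed, its tip is as far from the spindle axis as the rim is there
- handle_center (a point): centre of the crank's upright wooden handle, 17 mm across, 43 mm high (65 to 108 mm above the bench), 35 mm from the spindle axis. It spins freely on its pin, so it can be gripped from above and carried round the spindle without turning the gripper; that takes about 3 N. Let go, the crank stays put
- handle: the same crank handle; it stands a squeeze of up to 40 N a finger (origin at its lower end, on its own axis; its turn about the upright means nothing)
- crank (a joint): angle of the crank, rad: 0 when the handle points from the spindle to the indicator, growing anticlockwise from above; starts near 0, turns either way without a stop and counts on past a full turn
- needle (a joint): the dial's needle, rad, clockwise from above: 0 with the plunger fully out (needle points away from the bangle, to a long mark), one full turn (6.28) for the whole 12 mm stroke, so 0.524 rad for each mm the plunger is pressed in; at half stroke (3.14) it points to the bangle, to the other long mark
- pliers: bystander: pliers lying on the bench, 63 x 132 x 10 mm, origin under the middle. Between them and the stand is a fixed upright wooden divider, 30 mm thick and 0.18 m high, that runs straight from about x 0.55, y -0.18 to x 1.03, y -0.57; the stand is on its right, the bystanders and the free way in are to the left and in front of it
- pot: bystander: small round white pot, 47 mm across, 16 mm high, origin under its middle
- tweezers: bystander: tweezers lying on the bench, 19 x 150 x 9 mm, origin under the middle
- cup: bystander: small dark cup, 28 mm across, 17 mm high, origin under its middle

How it is judged (in metres and radians):
On the way, in this order (a step that is already met when the one before it is completed fails the run):
1. the plunger is pressed against the bangle to about half its stroke (4 to 8 mm of 12) (value of joint needle between 2.09 and 4.19 rad), for 0.3 s.
2. the crank has been wound about a full turn, either way, with the plunger pressed (value of joint needle above 0.2 rad and (value of joint crank above 5.6 rad or value of joint crank below -5.6 rad)), for 0.05 s.
At the end, for the whole second after the job is handed in: The plunger's tip stands on the bangle's high spot (more than 42.1 mm from the spindle axis; the top is 43 mm, so within about 20 degrees of it), the plunger pressed by more than 2.9 mm but not to its end, the crank at rest and everything let go (horizontal distance between tip and spindle between 0.0421 and 0.0445 m and value of joint needle between 1.5 and 6 rad and velocity of joint crank between -0.05 and 0.05 rad/s); the robot touches nothing.
It fails at once if the plunger is run to the end of its stroke (needle past 6.1) (value of joint needle above 6.1 rad).
It fails at once if the crank handle is strained with more than 80 N in all (40 N a finger) (contact force between the fingers and handle above 80 N).
It fails at once if a bystander (pliers, pot, tweezers, cup) is moved by more than 3 cm (distance of any of pliers, pot, tweezers, cup from where it was at the start of the episode above 0.03 m).
It also fails if it takes over 72 s, if anything falls off the work surface, if the arm or the gripper's body presses on something with over 40 N, if the wrist force passes 120 N, or if a joint passes its speed limit or range.

## Robot

A 6-joint arm with a two-finger parallel gripper is mounted at the origin on a cart in front of the work surface, level with it; the furniture and walls round the work are solid. World frame = base frame: x ahead of the robot, y to its left, z up, the work surface at z = 0. Lengths are in m, angles in degrees, forces in N, time in s.
With the tool pointing down it reaches from about 0.3 to 0.75 m from the base axis. Payload 8.5 kg.
Tool frame: the origin (TCP) lies midway between the tips of the shut fingers; the grasp point (between the pads) lies 19 mm behind it; z points along the fingers, y is the direction in which the jaws open and shut (so a half turn about z gives the same grasp; the last joint's range is limited). The gripper opens to 85 mm and grips with 20 to 120 N. Pads are 22 mm wide; open, the fingers measure 114 mm over their backs; the gripper's body (76 mm by 85 mm) begins 54 mm behind the grasp point. The pads swing forward as they close: fully open they stand 13 mm farther back than shut.
Start: joints at [-78.856, 21.807, 74.336, -0, 83.858, -12.336], TCP at [0.219, -0.504, 0.231] pointing down, gripper open.
Joint ranges: [-178.18, 178.18], [-50.72, 133.34], [12.68, 142.11], [-81.47, 261.47], [9.98, 163.14], [-165.26, 165.26]. Speed limits (degrees/s): [136.94, 136.94, 180, 180, 180, 180].

## Interface

Orientations are given as a 3x3 rotation matrix whose columns are the frame's x, y, z axes.
In Python, from rig import env, eyes, close_job gives the robot as it stands.
- The arm moves only by the tool jog_arm, never from a script. Its argument "deltas" is one flat list of numbers, 7 for each row, row after row: the shift along the tool's x, y, z in units of 0.75 m (1.0 is 0.75 m), then the turn, a rotation vector about the tool's x, y, z in units of 180 degrees (1.0 is 180 degrees), then the gripper command: -1 is fully open, 1 is shut, values between are in proportion. In form: [dx, dy, dz, ax, ay, az, fingers, dx, dy, dz, ax, ay, az, fingers, ...]. A call has 1 to 12 rows; each row is the pose to reach, as a shift and turn from the pose commanded when the call began, along the tool's axes at that moment, turning the shorter way round; what a row does not reach only later rows make up. A row lasts 1/12 s, in which the tool goes at most 41.7 mm and 7.16 degrees, less where a joint would pass 70% of its speed; a pose out of reach is approached as far as the arm can. A call with a number of a shift or a turn outside -1 to 1 is refused whole. A call with a gripper value outside its range is refused whole. The fingers move at their own pace and stop on an object; "grip_force" is the grip in N (left out, the last holds). Time passes only in rows, so rows that repeat a pose let the fingers close. It gives the time, the measured TCP pose, the force and the opening at its end, in the units of the state.
- env.observe(): the state, without advancing time (a new reading comes with each control period).
- eyes.get_image(name): name is "scene" or "top" or "wrist"; returns the picture (384x512x3 uint8, red, green, blue); there is no depth.
- eyes.camera_params(name): a dict with "intrinsics" (3x3 intrinsics, pixels), "k1" (the pictures are not rectified: a ray, as slopes to the right and down, at radius r is drawn at 1 + k1 r^2 times it, then the intrinsics apply), "R" (3x3) and "t" (3): a world point X has camera coordinates R X + t; the wrist camera has in their place "mount" (4x4, takes a point from camera to tool coordinates, whose origin is the TCP and whose axes are the flange's). Camera axes: x right, y down, z forward; pixel columns grow to the right and rows downward; lengths in m; the calibration is good to about 2 mm. A picture is of the moment at which its call begins: read the wrist's pose just before it. camera_params takes no time and is no camera call.
- close_job(): hands the job in, once; it reports no verdict.
The state is a dict: "time_s": time; "q": joint angles; "qvel": joint speeds; "joint_efforts": joint torques, N m; "position": TCP position; "tool_rot": TCP orientation; "ft_force": force on the tool from outside, world axes, zero at the start; "wrist_torque": the same for the moment, N m; "grip_width": finger opening in m.
Only numpy, scipy, OpenCV 4.12 (cv2) and the standard library are available. Lean on these libraries where they do the work, as an engineer would, in place of code of your own. Each camera call takes 0.05 s, during which the arm holds its last target.

## Working session

There is one attempt and no reset: what is moved stays moved. The work goes in short steps, Python scripts to look and compute and a tool call to move; the robot and the scene stay as the last step left them, time stands still between calls to the robot, and variables do not carry over. Pictures are saved under pics/ and viewed, and the job is handed in when it is done.

Besides the shell and the picture viewer there is one more tool, called after "Emit:" as a command line: name --argument value ..., lists and objects as JSON in quotes. jog_arm: Moves the arm, as the interface text tells. Its arguments: {"type":"object","properties":{"deltas":{"type":"array"},"grip_force":{"type":"number"}},"required":["deltas"]}

```bash
mkdir -p pics; ls; python3 - <<'E'
from rig import env, eyes
import cv2
s=env.observe()
for k,v in s.items(): print(k,v)
for n in("scene","top","wrist"):
    im=eyes.get_image(n); cv2.imwrite(f"pics/{n}0.png",im[:,:,::-1]); print(n,eyes.camera_params(n))
E
```

```text
pics
time_s 0.0
q [-7.88571145e+01  2.18397487e+01  7.43872720e+01 -1.04882855e-04
  8.38589790e+01 -1.23360473e+01]
qvel [-0.00152555  0.10212573 -0.09756047 -0.04360012  0.0832557   0.02922186]
joint_efforts [-6.73655686e-04 -4.48462915e+01 -2.31282717e+01 -2.62537687e-04
  4.71238236e-03 -2.90632691e-06]
position [ 0.21905912 -0.5041486   0.2307086 ]
tool_rot [[ 9.17206597e-01  3.98411813e-01 -2.91859442e-04]
 [ 3.98411792e-01 -9.17205471e-01  1.47233075e-03]
 [ 3.18898885e-04 -1.46671172e-03 -9.99998874e-01]]
ft_force [ 0.83404334  0.85457388 -0.05566093]
wrist_torque [-0.03364881 -0.06992122 -0.01765267]
grip_width 0.08531529088646937
scene {'intrinsics': array([[427.33749737,   0.        , 261.64507472],
       [  0.        , 427.33749737, 191.02609028],
       [  0.        ,   0.        ,   1.        ]]), 'k1': 0.034938015688377455, 'R': array([[ 0.48953363, -0.87192892, -0.00983836],
       [-0.44913626, -0.24245891, -0.85993622],
       [ 0.74741786,  0.42538646, -0.51030668]]), 't': array([-0.40770617,  0.27467312,  0.75415987])}
top {'intrinsics': array([[413.78043808,   0
[... 216 characters left out ...]
 [-0.99587045,  0.00909633, -0.09032883],
       [ 0.09049785,  0.02029882, -0.99568976]]), 't': array([-0.15890336,  0.53214465,  1.01063741])}
wrist {'intrinsics': array([[292.3250156 ,   0.        , 258.68228657],
       [  0.        , 292.3250156 , 190.85733258],
       [  0.        ,   0.        ,   1.        ]]), 'k1': -0.049738973068591166, 'mount': array([[ 8.64469506e-04, -9.57042358e-01, -2.89946853e-01,
         7.36600122e-02],
       [ 9.99999149e-01,  1.11074102e-03, -6.84806299e-04,
        -1.05014087e-04],
       [ 9.77444498e-04, -2.89946014e-01,  9.57042504e-01,
        -1.42956752e-01],
       [ 0.00000000e+00,  0.00000000e+00,  0.00000000e+00,
         1.00000000e+00]])}
```

View pics/scene0.png

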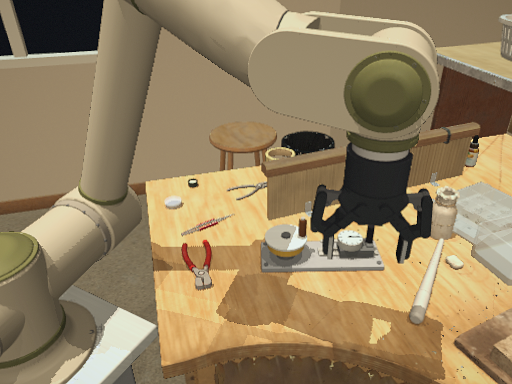

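View pics/top0.png

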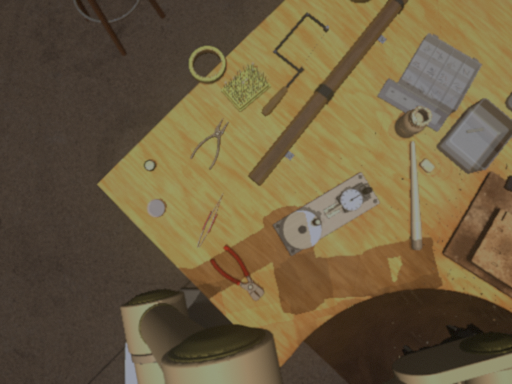

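View pics/wrist0.png

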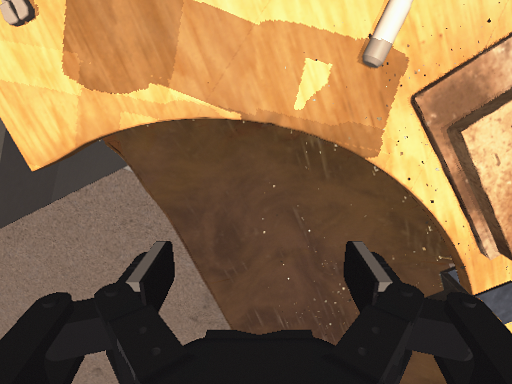

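The scene view shows the stand at about (320,255). The top view has its spindle near (301,230) and the dial near (351,199). I'll zoom in.

```bash
cat > h.py <<'E'
import numpy as np, cv2
from rig import env, eyes
def ray(name,uv,st=None):
    p=eyes.camera_params(name);K=p['intrinsics'];k=p['k1']
    d=np.array([(uv[0]-K[0,2])/K[0,0],(uv[1]-K[1,2])/K[1,1]])
    rd=np.hypot(*d);r=rd
    for _ in range(30): r=rd/(1+k*r*r)
    d=d*(r/rd if rd>0 else 1); v=np.array([d[0],d[1],1.])
    if name=='wrist':
        M=p['mount'];R=np.array(st['tool_rot']);o=np.array(st['position'])+R@M[:3,3];v=R@M[:3,:3]@v
    else:
        o=-p['R'].T@p['t'];v=p['R'].T@v
    return o,v/np.linalg.norm(v)
def atz(name,uv,z,st=None):
    o,v=ray(name,uv,st);return o+v*(z-o[2])/v[2]
def tri(*rs):
    A=0;b=0
    for o,v in rs:
        P=np.eye(3)-np.outer(v,v);A=A+P;b=b+P@o
    X=np.linalg.solve(A,b);return X,[np.linalg.norm((np.eye(3)-np.outer(v,v))@(X-o)) for o,v in rs]
def proj(name,X,st=None):
    p=eyes.camera_params(name);K=p['intrinsics']
    X=np.array(X,float)
    if name=='wrist':
        M=p['mount'];R=np.array(st['tool_rot']);Y=M[:3,:3].T@(R.T@(X-np.array(st['position']))-M[:3,3])
    else: Y=p['R']@X+p['t']
    d=Y[:2]/Y[2];d=d*(1+p['k1']*(d@d));return d*[K[0,0],K[1,1]]+K[:2,2]
def snap(name,tag,crop=None,s=1):
    st=env.observe();im=eyes.get_image(name)[:,:,::-1]
    np.save(f'pics/{tag}.npy',im)
    if crop: x0,y0,x1,y1=crop;im=im[y0:y1,x0:x1]
    im=cv2.resize(im,None,fx=s,fy=s,interpolation=cv2.INTER_CUBIC);cv2.imwrite(f'pics/{tag}.png',im);return st
E
python3 - <<'E'
import cv2
a=cv2.imread('pics/top0.png')[165:260,260:400];cv2.imwrite('pics/top0c.png',cv2.resize(a,None,fx=5.5,fy=5.5,interpolation=2))
a=cv2.imread('pics/scene0.png')[200:290,250:400];cv2.imwrite('pics/scene0c.png',cv2.resize(a,None,fx=5,fy=5,interpolation=2))
E
```

```text
(no output)
```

View pics/top0c.png

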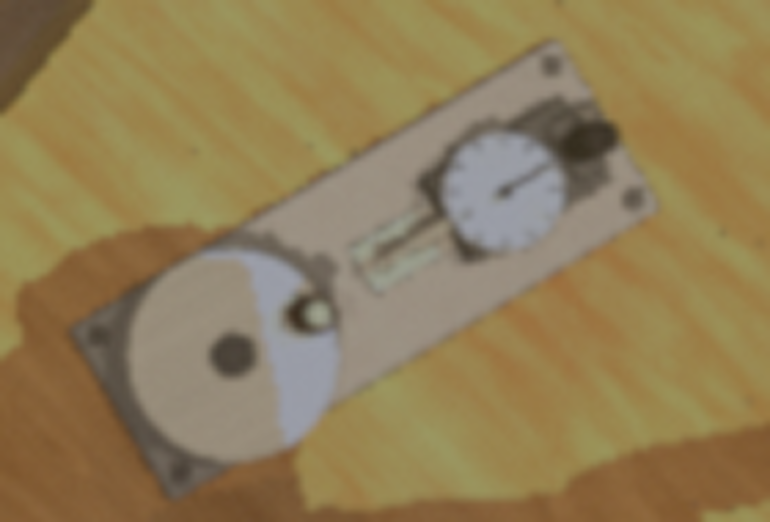

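View pics/scene0c.png

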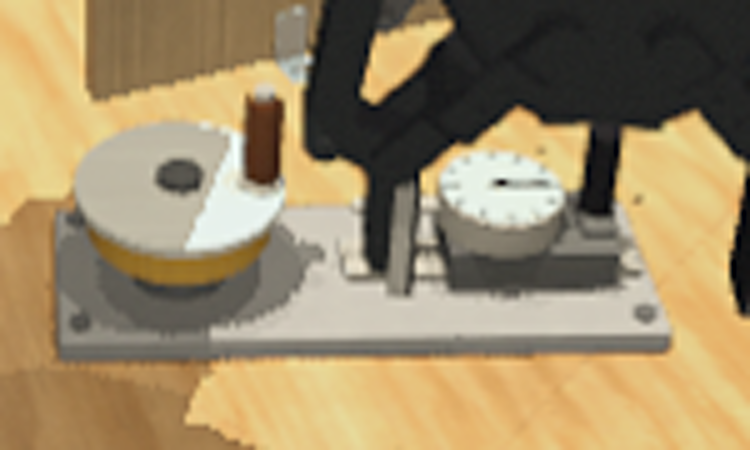

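```bash
python3 - <<'E'
from h import *
T=lambda u,v:(u/5.5+260-.4,v/5.5+165-.4)
S=lambda u,v:(u/5+250-.4,v/5+200-.4)
np.set_printoptions(precision=4,suppress=True)
for n,t,s in [("hub",(232,355),(181,175)),("dial",(503,191),(503,184)),("handletop",(316,314),(264,92))]:
    X,e=tri(ray('top',T(*t)),ray('scene',S(*s)));print(n,X,e)
print('dial@58',atz('top',T(503,191),.058)); print('knobtop?',[atz('top',T(592,137),z) for z in(.08,.1,.058)])
print('hub@64',atz('top',T(232,355),.064))
for c in[(72,330),(553,40),(657,208),(178,497)]: print(atz('top',T(*c),.014))
for c in [(58,355),(668,345)]: print(atz('scene',S(*c),0.0))
E
```

```text
hub [ 0.4319 -0.2841  0.0644] [np.float64(0.001312696313961153), np.float64(0.0013126963139611053)]
dial [ 0.5022 -0.4049  0.0567] [np.float64(0.0014190799925152496), np.float64(0.001419079992515272)]
handletop [ 0.4485 -0.3144  0.1076] [np.float64(0.0009026703543599435), np.float64(0.0009026703543600129)]
dial@58 [ 0.5015 -0.4033  0.058 ]
knobtop? [array([ 0.5228, -0.4373,  0.08  ]), array([ 0.5211, -0.4321,  0.1   ]), array([ 0.5248, -0.443 ,  0.058 ])]
hub@64 [ 0.4313 -0.283   0.064 ]
[ 0.4429 -0.2157  0.014 ]
[ 0.5735 -0.438   0.014 ]
[ 0.4959 -0.4832  0.014 ]
[ 0.3673 -0.2626  0.014 ]
[ 0.37   -0.2588  0.    ]
[ 0.5021 -0.4856  0.    ]
```

Emit:
jog_arm --deltas '[0.405,0.083,0.04,0,0,-0.538,-1,0.405,0.083,0.04,0,0,-0.538,-1,0.405,0.083,0.04,0,0,-0.538,-1,0.405,0.083,0.04,0,0,-0.538,-1,0.405,0.083,0.04,0,0,-0.538,-1,0.405,0.083,0.04,0,0,-0.538,-1,0.405,0.083,0.04,0,0,-0.538,-1,0.405,0.083,0.04,0,0,-0.538,-1,0.405,0.083,0.04,0,0,-0.538,-1,0.405,0.083,0.04,0,0,-0.538,-1,0.405,0.083,0.04,0,0,-0.538,-1,0.405,0.083,0.04,0,0,-0.538,-1]' --grip_force 20

```text
time_s: 1.15
position: [0.5227, -0.4403, 0.2007]
tool_rot: [[-0.339, 0.941, -0.001], [0.941, 0.339, 0.001], [0.001, -0.0, -1.0]]
ft_force: [0.2, 0.1, 0.4]
grip_width: 0.0854
```

```bash
python3 - <<'E'
from h import *
s=snap('wrist','w1',s=1.5);snap('top','t1',(230,140,410,275),4.4);snap('scene','s1',(230,180,420,310),4.2)
print(s['time_s'],s['position'],s['tool_rot'],s['q'],s['grip_width'])
E
```

```text
1.15 [ 0.52267544 -0.44025215  0.20070322] [[-3.38747455e-01  9.40877081e-01 -6.93492854e-04]
 [ 9.40876776e-01  3.38747966e-01  8.41248589e-04]
 [ 1.02643081e-03 -3.67520502e-04 -9.99999406e-01]] [-5.00083758e+01  3.68710883e+01  5.28955289e+01  5.35060957e-04
  9.02958468e+01 -6.98089757e+01] 0.08535274645602858
```

View pics/w1.png

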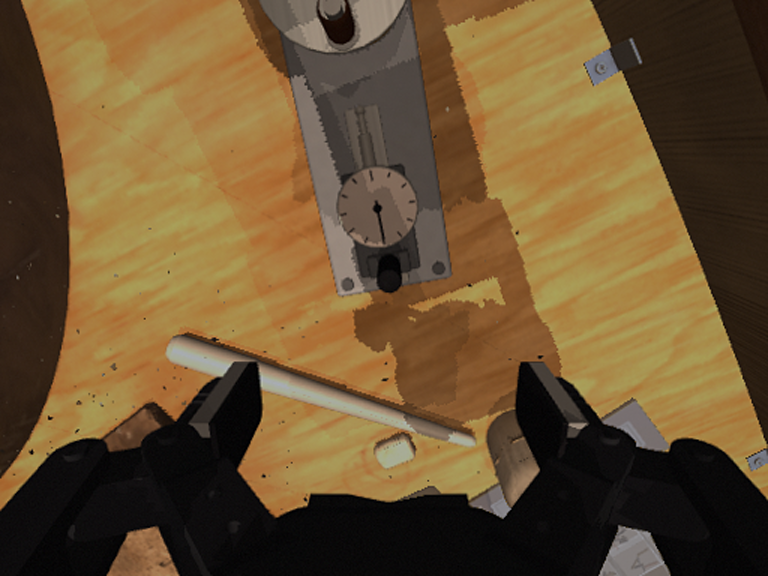

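View pics/t1.png

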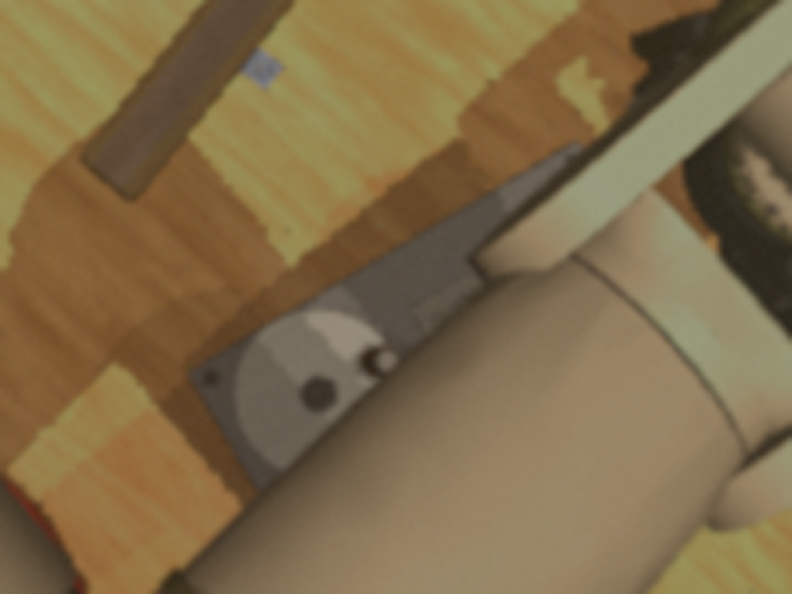

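View pics/s1.png

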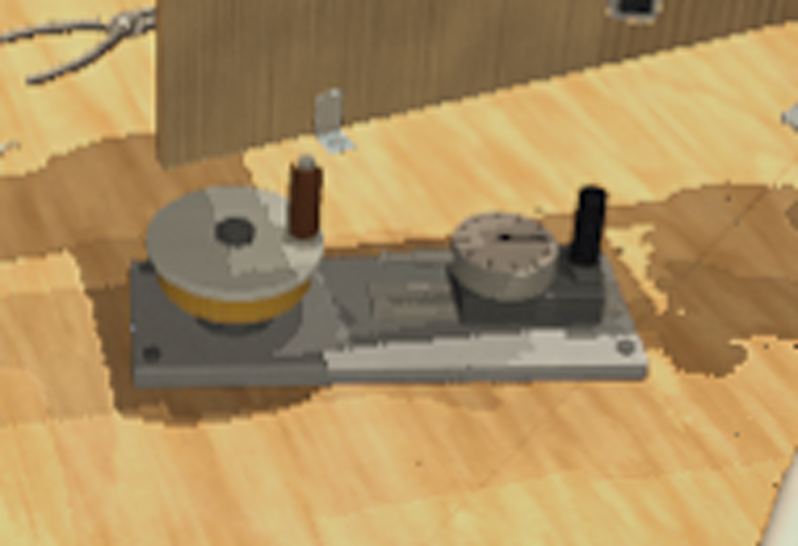

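Wrist view: dial centre at (377,208) and knob cap at (389,281), in 1.5x pixels. In the scene crop the knob top is at (593,189), with a clear view of the dial.

```bash
python3 - <<'E'
from h import *
np.set_printoptions(precision=4,suppress=True)
st=env.observe()
W=lambda u,v:((u+.5)/1.5-.5,(v+.5)/1.5-.5)
S=lambda u,v:(u/4.2+230-.4,v/4.2+180-.4)
Tp=lambda u,v:(u/4.4+230-.4,v/4.4+140-.4)
for n,w,s in [("dial",(377,208),(505,238)),("knobtop",(389,282),(593,190)),("handletop",(337,9),(306,161))]:
    X,e=tri(ray('wrist',W(*w),st),ray('scene',S(*s)));print(n,X,e)
print('top handle/hub',tri(ray('top',Tp(388,360)),ray('scene',S(306,161))), tri(ray('top',Tp(319,395)),ray('scene',S(235,231))))
for c in [(340,296),(452,273),(286,75)]: print(atz('wrist',W(*c),.014,st))
E
```

```text
dial [ 0.5021 -0.4049  0.0573] [np.float64(0.0005308059145632558), np.float64(0.0005308059145633117)]
knobtop [ 0.5231 -0.4413  0.0868] [np.float64(0.00033108502822807575), np.float64(0.00033108502822792933)]
handletop [ 0.4517 -0.3141  0.1059] [np.float64(9.94076051811676e-05), np.float64(9.940760518107538e-05)]
top handle/hub (array([ 0.4487, -0.3153,  0.108 ]), [np.float64(0.0001009599550320605), np.float64(0.00010095995503203316)]) (array([ 0.4312, -0.2844,  0.065 ]), [np.float64(0.0008557344245279129), np.float64(0.0008557344245276817)])
[ 0.4972 -0.4846  0.014 ]
[ 0.5739 -0.4378  0.014 ]
[ 0.4128 -0.3431  0.014 ]
```

Emit:
jog_arm --deltas '[-0.001,0,0.03,0,0,-0.03,-1,-0.001,0,0.06,0,0,-0.057,-1,-0.001,0,0.09,0,0,-0.057,-1,-0.001,0,0.12,0,0,-0.057,-1,-0.001,0,0.14,0,0,-0.057,-1,-0.001,0,0.16,0,0,-0.057,-1,-0.001,0,0.175,0,0,-0.057,-1,-0.001,0,0.186,0,0,-0.057,-1,-0.001,0,0.186,0,0,-0.057,-1,-0.001,0,0.186,0,0,-0.057,-1]'

```text
time_s: 2.13
position: [0.5228, -0.4414, 0.062]
tool_rot: [[-0.494, 0.869, 0.0], [0.869, 0.494, -0.0], [-0.0, 0.0, -1.0]]
ft_force: [-0.7, -1.0, -0.1]
grip_width: 0.0852
```

```bash
python3 - <<'E'
from h import *
s=snap('wrist','w2',s=1.5)
print(s['time_s'],s['position'],s['tool_rot'][0],s['ft_force'])
E
```

```text
2.1333 [ 0.52284479 -0.44136905  0.06200421] [-4.94216205e-01  8.69339023e-01  7.09296782e-05] [-0.68601027 -1.00038962 -0.07577605]
```

View pics/w2.png

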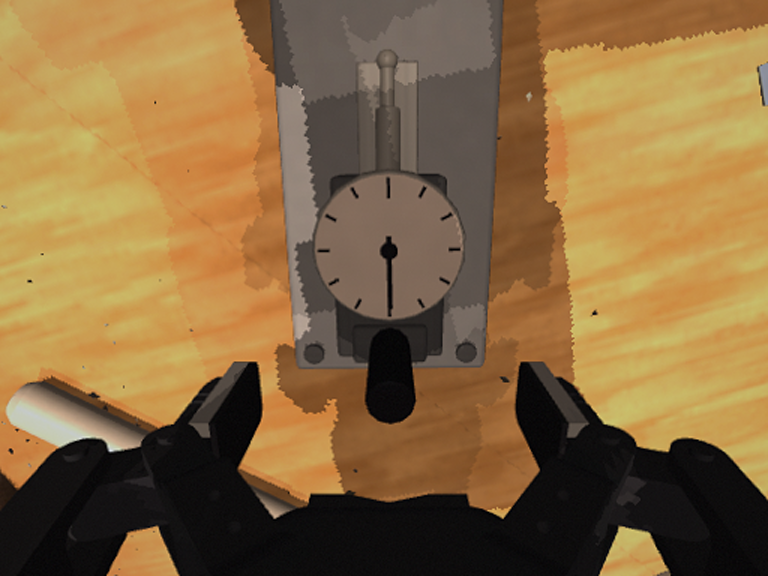

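The needle is at zero, and the knob is centred between the jaws at (390,400). Closing now.

Emit:
jog_arm --deltas '[0,0,0,0,0,0,1,0,0,0,0,0,0,1,0,0,0,0,0,0,1,0,0,0,0,0,0,1,0,0,0,0,0,0,1,0,0,0,0,0,0,1,0,0,0,0,0,0,1,0,0,0,0,0,0,1]' --grip_force 30

```text
time_s: 2.85
position: [0.5232, -0.441, 0.0621]
tool_rot: [[-0.495, 0.869, 0.001], [0.869, 0.495, 0.0], [-0.0, 0.001, -1.0]]
ft_force: [2.5, 1.8, 2.0]
grip_width: 0.0149
```

Emit:
jog_arm --deltas '[0.006,0,0,0,0,0,1,0.012,0,0,0,0,0,1,0.018,0,0,0,0,0,1,0.024,0,0,0,0,0,1,0.03,0,0,0,0,0,1,0.036,0,0,0,0,0,1,0.042,0,0,0,0,0,1,0.046,0,0,0,0,0,1,0.048,0,0,0,0,0,1,0.048,0,0,0,0,0,1,0.048,0,0,0,0,0,1]'

```text
time_s: 3.77
position: [0.5057, -0.4109, 0.0621]
tool_rot: [[-0.495, 0.869, 0.002], [0.869, 0.495, -0.003], [-0.003, 0.001, -1.0]]
ft_force: [5.0, -3.3, -0.7]
grip_width: 0.0148
```

```bash
python3 - <<'E'
from h import *
s=snap('wrist','w3',s=1.5)
print(s['time_s'],s['position'],s['ft_force'])
snap('scene','s3',(250,200,390,290),5)
E
```

```text
3.7667 [ 0.50567702 -0.41091153  0.06210432] [ 5.0052424  -3.32503465 -0.72774904]
```

View pics/w3.png

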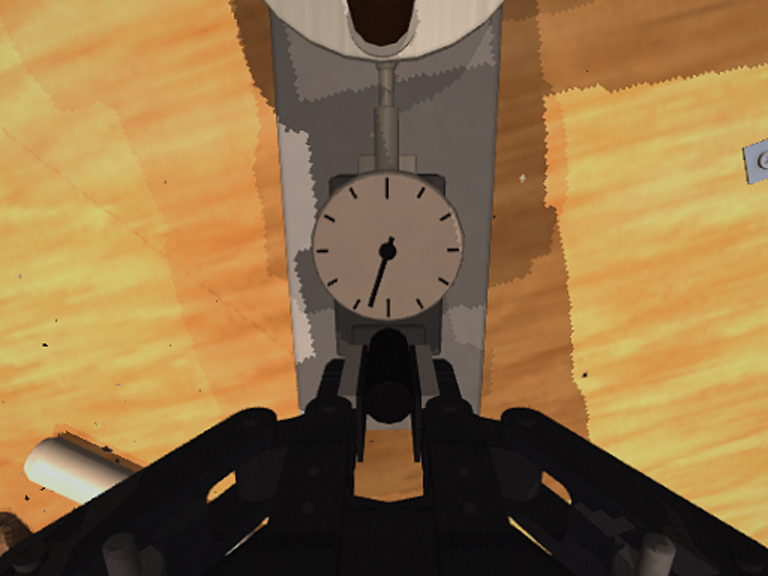

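View pics/s3.png

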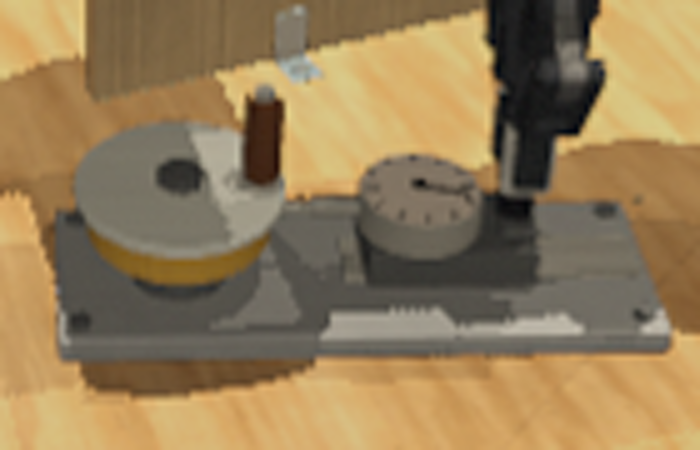

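Needle ≈17° (0.6 mm pressed). I'll push about 5 mm more.

Emit:
jog_arm --deltas '[0.001,0,0,0,0,0,1,0.002,0,0,0,0,0,1,0.003,0,0,0,0,0,1,0.004,0,0,0,0,0,1,0.005,0,0,0,0,0,1,0.006,0,0,0,0,0,1,0.0067,0,0,0,0,0,1,0.0067,0,0,0,0,0,1,0.0067,0,0,0,0,0,1]'

```text
time_s: 4.62
position: [0.5035, -0.4071, 0.0621]
tool_rot: [[-0.495, 0.869, 0.003], [0.869, 0.495, -0.004], [-0.005, 0.001, -1.0]]
ft_force: [6.8, -5.7, -3.3]
grip_width: 0.0151
```

```bash
python3 - <<'E'
from h import *
s=snap('wrist','w4',s=1.5)
print(s['time_s'],s['position'],s['ft_force'])
E
```

```text
4.6167 [ 0.50348847 -0.40710656  0.06212922] [ 6.77462465 -5.70297258 -3.32677737]
```

View pics/w4.png

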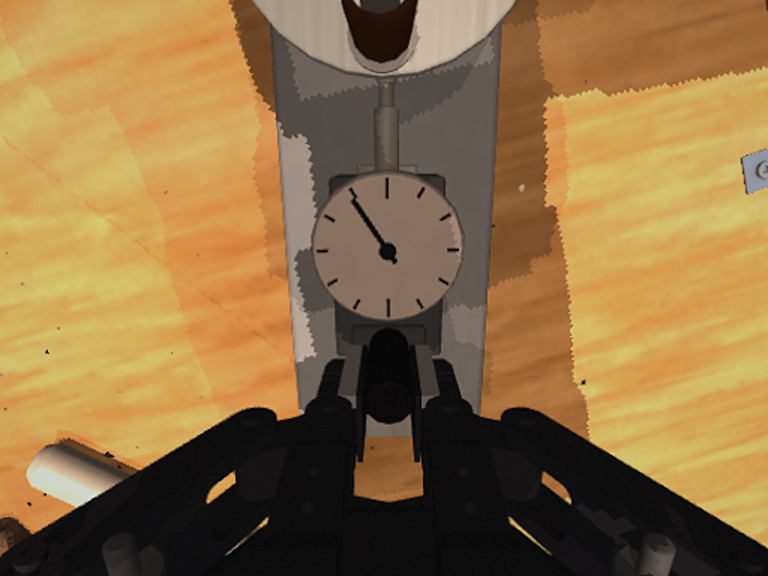

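Needle ≈145° (4.8 mm). Letting go, then lifting.

Emit:
jog_arm --deltas '[0,0,0,0,0,0,-1,0,0,0,0,0,0,-1,0,0,0,0,0,0,-1,0,0,0,0,0,0,-1,0,0,0,0,0,0,-1,0,0,0,0,0,0,-1,0,0,-0.03,0,0,0,-1,0,0,-0.06,0,0,0,-1,0,0,-0.1,0,0,0,-1,0,0,-0.15,0,0,0,-1,0,0,-0.15,0,0,0,-1]'

```text
time_s: 5.58
position: [0.5041, -0.4074, 0.182]
tool_rot: [[-0.495, 0.869, 0.008], [0.869, 0.495, -0.009], [-0.012, 0.002, -1.0]]
ft_force: [0.7, -1.1, 1.3]
grip_width: 0.0854
```

```bash
python3 - <<'E'
from h import *
s=snap('wrist','w5',s=1.5)
print(s['time_s'],s['position'],s['ft_force'],s['tool_rot'])
snap('scene','s5',(250,200,390,290),5)
E
```

```text
5.5833 [ 0.50408034 -0.40735818  0.18201975] [ 0.72636063 -1.10269225  1.25228439] [[-0.49529872  0.86868591  0.00799808]
 [ 0.86863711  0.49535817 -0.00947945]
 [-0.01219657  0.00225227 -0.99992308]]
```

View pics/w5.png

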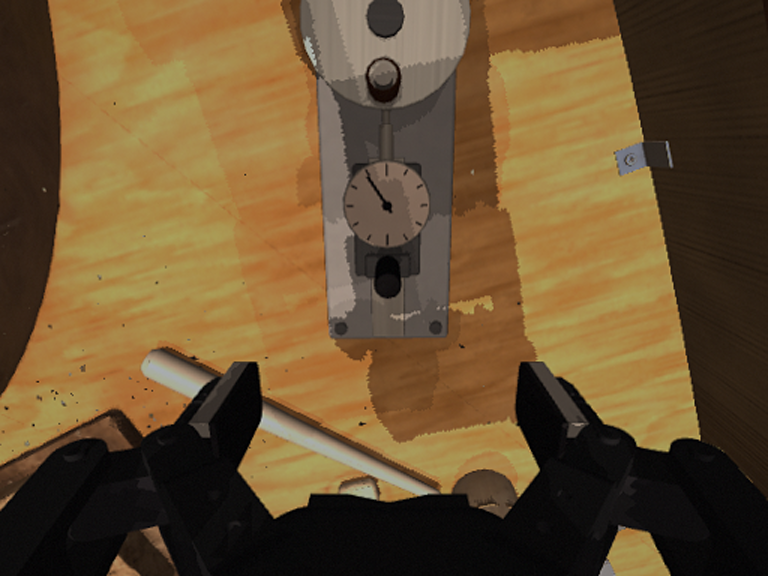

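View pics/s5.png

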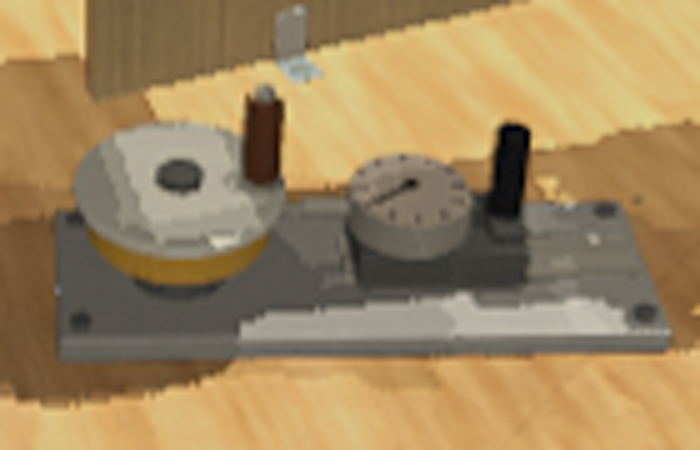

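Released. The needle is at about 147° (4.9 mm), handle top at (382,74), hub at (386,17) in 1.5x pixels.

```bash
python3 - <<'E'
from h import *
np.set_printoptions(precision=4,suppress=True)
st=env.observe()
W=lambda u,v:((u+.5)/1.5-.5,(v+.5)/1.5-.5)
S=lambda u,v:(u/5+250-.4,v/5+200-.4)
for n,w,s in [("dial",(387,205),(410,184)),("knobtop",(388,285),(514,128)),("handletop",(382,73),(264,92)),("hub",(386,17),(180,176))]:
    X,e=tri(ray('wrist',W(*w),st),ray('scene',S(*s)));print(n,X,np.round(e,4))
print(atz('wrist',W(382,73),.108,st),atz('wrist',W(386,17),.064,st))
im=cv2.imread('pics/w5.png');cv2.imwrite('pics/w5c.png',cv2.resize(im[0:130,280:500],None,fx=3.5,fy=3.5,interpolation=2))
E
```

```text
dial [ 0.4806 -0.3693  0.0582] [0.0024 0.0024]
knobtop [ 0.5019 -0.4052  0.0859] [0.0032 0.0032]
handletop [ 0.4469 -0.3145  0.1092] [0.0015 0.0015]
hub [ 0.4312 -0.2839  0.065 ] [0.0015 0.0015]
[ 0.4463 -0.3128  0.108 ] [ 0.4306 -0.2822  0.064 ]
```

View pics/w5c.png

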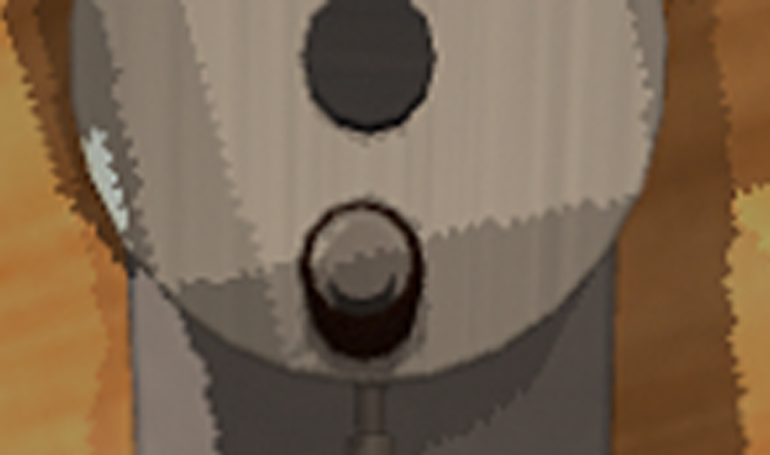

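Emit:
jog_arm --deltas '[0.05,0,-0.01,0,0,0.04,-1,0.1,0,-0.01,0,0,0.08,-1,0.145,-0.003,-0.01,0,0,0.12,-1,0.145,-0.003,-0.01,0,0,0.16,-1,0.145,-0.003,-0.01,0,0,0.2,-1,0.145,-0.003,-0.01,0,0,0.24,-1,0.145,-0.003,-0.01,0,0,0.28,-1,0.145,-0.003,-0.01,0,0,0.32,-1,0.145,-0.003,-0.01,0,0,0.36,-1,0.145,-0.003,-0.01,0,0,0.4,-1,0.145,-0.003,-0.01,0,0,0.44,-1,0.145,-0.003,-0.01,0,0,0.47,-1]' --grip_force 20

```text
time_s: 6.68
position: [0.4462, -0.3118, 0.1804]
tool_rot: [[0.822, 0.57, -0.002], [0.57, -0.822, 0.002], [-0.0, -0.003, -1.0]]
ft_force: [0.3, -0.3, 0.6]
grip_width: 0.0855
```

Emit:
jog_arm --deltas '[0,0,0,0,0,0.04,-1,0,0,0,0,0,0.08,-1,0,0,0,0,0,0.12,-1,0,0,0,0,0,0.16,-1,0,0,0,0,0,0.2,-1,0,0,0,0,0,0.24,-1,0,0,0,0,0,0.28,-1,0,0,0,0,0,0.32,-1,0,0,0,0,0,0.36,-1,0,0,0,0,0,0.4,-1,0,0,0,0,0,0.44,-1,0,0,0,0,0,0.47,-1]'

```text
time_s: 7.68
position: [0.4462, -0.3118, 0.1804]
tool_rot: [[0.644, -0.765, -0.002], [-0.765, -0.644, 0.002], [-0.003, 0.0, -1.0]]
ft_force: [-0.1, 0.1, -0.2]
grip_width: 0.0854
```

Emit:
jog_arm --deltas '[0,0,0,0,0,0.03,-1,0,0,0,0,0,0.06,-1,0,0,0,0,0,0.06,-1]'

```text
time_s: 7.93
position: [0.4462, -0.3118, 0.1805]
tool_rot: [[0.492, -0.87, -0.002], [-0.87, -0.492, 0.002], [-0.003, 0.001, -1.0]]
ft_force: [0.3, 0.1, 0.2]
grip_width: 0.085
```

```bash
python3 - <<'E'
from h import *
s=snap('wrist','w6',s=1.5)
print(s['time_s'],s['position'],s['ft_force'],s['tool_rot'],s['q'])
snap('scene','s6',(250,200,390,290),5)
E
```

```text
7.9333 [ 0.44622573 -0.31178819  0.18050715] [0.2614982  0.06287434 0.23231319] [[ 4.92302969e-01 -8.70422073e-01 -1.78907371e-03]
 [-8.70420152e-01 -4.92305844e-01  1.92732849e-03]
 [-2.55836070e-03  6.08416277e-04 -9.99996542e-01]] [-4.74078903e+01  2.37303668e+01  8.00836389e+01 -7.50720406e-04
  7.63366641e+01  1.03100076e+02]
```

View pics/w6.png

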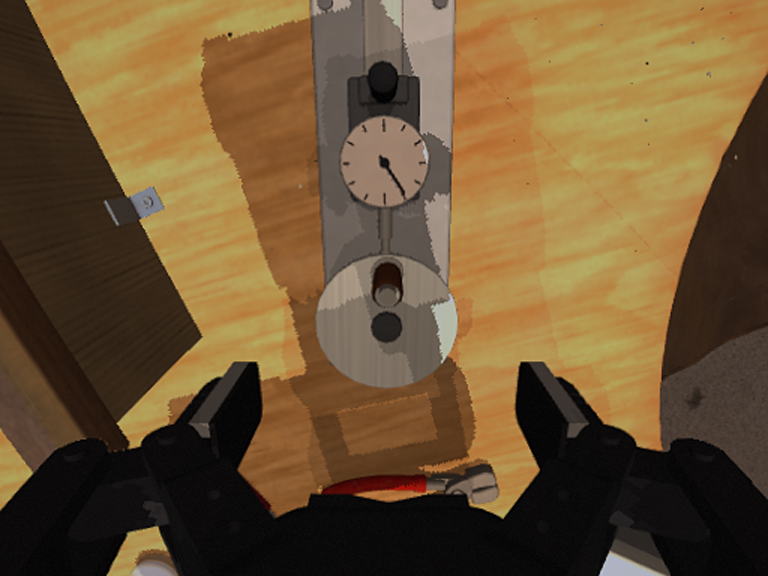

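View pics/s6.png

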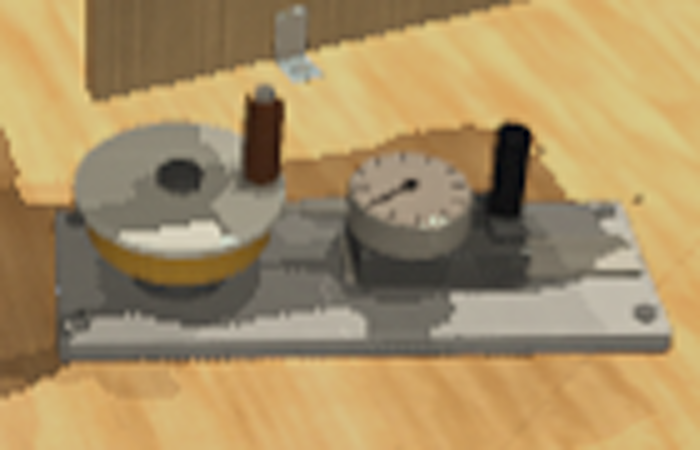

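Wrist view: handle top (388,296), hub (386,327), dial centre (384,161), knob top (383,78).

```bash
python3 - <<'E'
from h import *
np.set_printoptions(precision=4,suppress=True)
st=env.observe()
W=lambda u,v:((u+.5)/1.5-.5,(v+.5)/1.5-.5)
S=lambda u,v:(u/5+250-.4,v/5+200-.4)
for n,w,s in [("dial",(384,161.5),(410,184)),("handletop",(388,296),(264,92)),("hub",(386,327),(180,176))]:
    X,e=tri(ray('wrist',W(*w),st),ray('scene',S(*s)));print(n,X,np.round(e,4))
print(atz('wrist',W(388,296),.108,st),atz('wrist',W(386,327),.064,st),atz('wrist',W(384,161.5),.058,st),atz('wrist',W(383,75),.087,st))
E
```

```text
dial [ 0.4828 -0.371   0.0574] [0.0002 0.0002]
handletop [ 0.4479 -0.3152  0.1086] [0.0005 0.0005]
hub [ 0.4316 -0.2844  0.0648] [0.0009 0.0009]
[ 0.4477 -0.3145  0.108 ] [ 0.4312 -0.2832  0.064 ] [ 0.4828 -0.3708  0.058 ] [ 0.504  -0.4075  0.087 ]
```

Emit:
jog_arm --deltas '[0.005,0,0.03,0,0,0,-1,0.005,0,0.06,0,0,0,-1,0.005,0,0.09,0,0,0,-1,0.005,0,0.11,0,0,0,-1,0.005,0,0.13,0,0,0,-1,0.005,0,0.14,0,0,0,-1,0.005,0,0.147,0,0,0,-1,0.005,0,0.147,0,0,0,-1,0.005,0,0.147,0,0,0,-1]'

```text
time_s: 8.78
position: [0.4487, -0.3156, 0.072]
tool_rot: [[0.496, -0.868, 0.0], [-0.868, -0.496, -0.0], [0.001, -0.0, -1.0]]
ft_force: [1.2, 0.6, 0.1]
grip_width: 0.0854
```

```bash
python3 - <<'E'
from h import *
s=snap('wrist','w7',s=1.5)
print(s['time_s'],s['position'],s['ft_force'],s['tool_rot'][:,0])
E
```

```text
8.7833 [ 0.44868506 -0.31564     0.07197221] [1.17720448 0.64295411 0.10369997] [ 4.95866607e-01 -8.68398532e-01  5.45650381e-04]
```

View pics/w7.png

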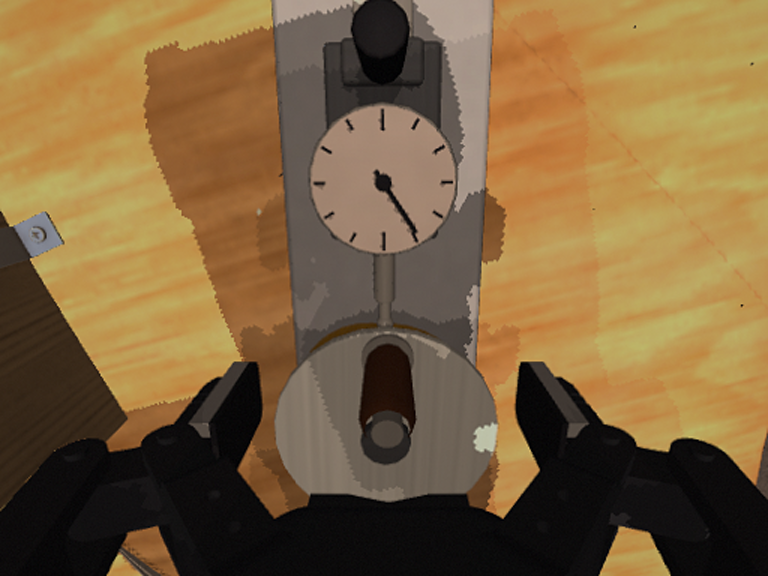

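Handle centred at (388,435). I'll close to about 21 mm first, then gently the rest.

Emit:
jog_arm --deltas '[0,0,0,0,0,0,0.3,0,0,0,0,0,0,0.3,0,0,0,0,0,0,0.4,0,0,0,0,0,0,0.5,0,0,0,0,0,0,0.5,0,0,0,0,0,0,0.5,0,0,0,0,0,0,0.52,0,0,0,0,0,0,0.55,0,0,0,0,0,0,0.6,0,0,0,0,0,0,0.65,0,0,0,0,0,0,0.7,0,0,0,0,0,0,0.7]' --grip_force 20

```text
time_s: 9.83
position: [0.4488, -0.3154, 0.0716]
tool_rot: [[0.495, -0.869, 0.001], [-0.869, -0.495, 0.0], [0.0, -0.001, -1.0]]
ft_force: [3.6, 1.7, 0.7]
grip_width: 0.0164
```

```bash
python3 - <<'E'
from h import *
s=snap('wrist','w8',s=1.5)
print(s['time_s'],s['position'],s['ft_force'],s['tool_rot'],s['grip_width'])
c=np.array([.4318,-.2842]);p=s['position'][:2]-c;print(np.hypot(*p),np.degrees(np.arctan2(p[1],p[0])))
E
```

```text
9.8333 [ 0.44879527 -0.31536027  0.07164601] [3.62727239 1.65362085 0.66684477] [[ 4.95240497e-01 -8.68755717e-01  5.95640642e-04]
 [-8.68755890e-01 -4.95240547e-01  7.01516191e-05]
 [ 2.34040777e-04 -5.52208239e-04 -9.99999820e-01]] 0.01643560858366564
0.0354936814245785 -61.39130407761208
```

View pics/w8.png

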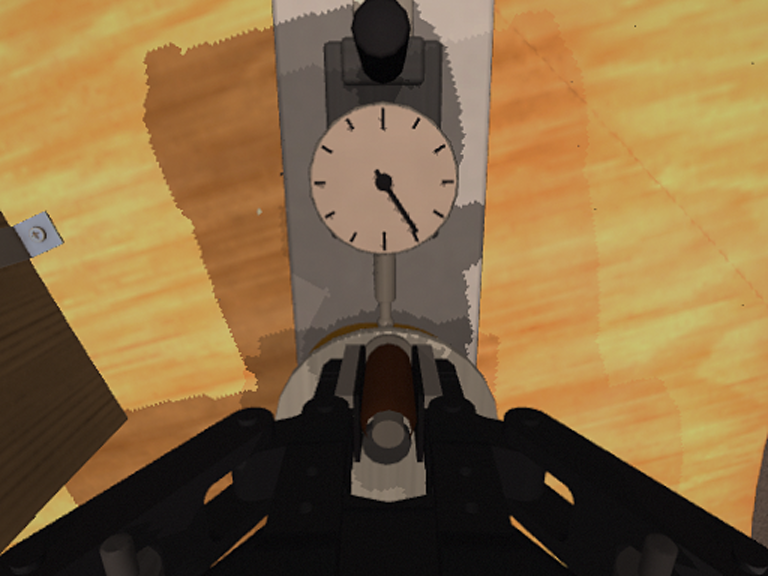

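```bash
cat > rows.py <<'E'
import sys,numpy as np
a,b,n=map(float,sys.argv[1:4]);hold=int(sys.argv[4]) if len(sys.argv)>4 else 0
r=.035/.75
f=lambda d:np.array([np.cos(np.radians(d)),-np.sin(np.radians(d))])*r
ang=np.linspace(a,b,int(n)+1)[1:]
for d in list(ang)+[b]*hold: x=f(d)-f(a);print("%.4f, %.4f, 0, 0, 0, 0, 0.7,"%tuple(x),end=' ')
print()
E
python3 rows.py -1 29 9 1;for i in 0 1 2 3 4 5; do a=$((29+60*i)); python3 rows.py $a $((a+60)) 12;done
```

```text
-0.0000, -0.0027, 0, 0, 0, 0, 0.7, -0.0002, -0.0054, 0, 0, 0, 0, 0.7, -0.0006, -0.0081, 0, 0, 0, 0, 0.7, -0.0011, -0.0108, 0, 0, 0, 0, 0.7, -0.0017, -0.0134, 0, 0, 0, 0, 0.7, -0.0025, -0.0160, 0, 0, 0, 0, 0.7, -0.0035, -0.0185, 0, 0, 0, 0, 0.7, -0.0046, -0.0210, 0, 0, 0, 0, 0.7, -0.0058, -0.0234, 0, 0, 0, 0, 0.7, -0.0058, -0.0234, 0, 0, 0, 0, 0.7, 
-0.0021, -0.0035, 0, 0, 0, 0, 0.7, -0.0045, -0.0067, 0, 0, 0, 0, 0.7, -0.0072, -0.0098, 0, 0, 0, 0, 0.7, -0.0102, -0.0126, 0, 0, 0, 0, 0.7, -0.0134, -0.0151, 0, 0, 0, 0, 0.7, -0.0168, -0.0174, 0, 0, 0, 0, 0.7, -0.0204, -0.0193, 0, 0, 0, 0, 0.7, -0.0241, -0.0209, 0, 0, 0, 0, 0.7, -0.0280, -0.0222, 0, 0, 0, 0, 0.7, -0.0319, -0.0232, 0, 0, 0, 0, 0.7, -0.0359, -0.0238, 0, 0, 0, 0, 0.7, -0.0400, -0.0240, 0, 0, 0, 0, 0.7, 
-0.0041, 0.0001, 0, 0, 0, 0, 0.7, -0.0081, 0.0006, 0, 0, 0, 0, 0.7, -0.0121, 0.0014, 0, 0, 0, 0, 0.7, -0.0160, 0.0025, 0, 0, 0, 0, 0.7, -0.0198, 0.0040, 0, 0, 0, 0, 0.7, -0.0234, 0.0058, 0, 0, 0, 0, 0.7, -0.0269, 0.0080, 0, 0, 0, 0, 0.7, -0.0302, 0.0104, 0, 0, 0, 0, 0.7, -0.0332, 0.0131, 0, 0, 0, 0, 0.7, -0.0360, 0.0160, 0, 0,
[... 1003 characters left out ...]
5, 0, 0, 0, 0, 0.7, 0.0198, -0.0040, 0, 0, 0, 0, 0.7, 0.0234, -0.0058, 0, 0, 0, 0, 0.7, 0.0269, -0.0080, 0, 0, 0, 0, 0.7, 0.0302, -0.0104, 0, 0, 0, 0, 0.7, 0.0332, -0.0131, 0, 0, 0, 0, 0.7, 0.0360, -0.0160, 0, 0, 0, 0, 0.7, 0.0386, -0.0192, 0, 0, 0, 0, 0.7, 0.0408, -0.0226, 0, 0, 0, 0, 0.7, 
0.0019, -0.0036, 0, 0, 0, 0, 0.7, 0.0036, -0.0073, 0, 0, 0, 0, 0.7, 0.0049, -0.0112, 0, 0, 0, 0, 0.7, 0.0058, -0.0151, 0, 0, 0, 0, 0.7, 0.0064, -0.0192, 0, 0, 0, 0, 0.7, 0.0067, -0.0232, 0, 0, 0, 0, 0.7, 0.0066, -0.0273, 0, 0, 0, 0, 0.7, 0.0061, -0.0313, 0, 0, 0, 0, 0.7, 0.0053, -0.0353, 0, 0, 0, 0, 0.7, 0.0041, -0.0392, 0, 0, 0, 0, 0.7, 0.0026, -0.0430, 0, 0, 0, 0, 0.7, 0.0008, -0.0467, 0, 0, 0, 0, 0.7,
```

Emit:
jog_arm --deltas '[0,-0.0027,0,0,0,0,0.7,-0.0002,-0.0054,0,0,0,0,0.7,-0.0006,-0.0081,0,0,0,0,0.7,-0.0011,-0.0108,0,0,0,0,0.7,-0.0017,-0.0134,0,0,0,0,0.7,-0.0025,-0.016,0,0,0,0,0.7,-0.0035,-0.0185,0,0,0,0,0.7,-0.0046,-0.021,0,0,0,0,0.7,-0.0058,-0.0234,0,0,0,0,0.7,-0.0058,-0.0234,0,0,0,0,0.7]'

```text
time_s: 10.72
position: [0.4616, -0.3035, 0.0717]
tool_rot: [[0.495, -0.869, -0.0], [-0.869, -0.495, -0.001], [0.001, 0.001, -1.0]]
ft_force: [-1.2, -2.0, 0.9]
grip_width: 0.0167
```

```bash
cat > look.py <<'E'
import sys
from h import *
tag=sys.argv[1]
s=env.observe()
w=eyes.get_image('wrist')[:,:,::-1]; sc=eyes.get_image('scene')[:,:,::-1]
sc2=sc[205:265,270:370]
a=cv2.resize(w[0:384,100:420],(480,576));b=cv2.resize(sc2,None,fx=3.2,fy=3.2,interpolation=2)
o=np.zeros((576,800,3),np.uint8);o[:,:480]=a;o[:b.shape[0],480:480+b.shape[1]]=b
# zoom of dial centre in wrist
cv2.imwrite(f'pics/{tag}.png',o)
c=np.array([.4318,-.2842]);p=s['position'][:2]-c
print(s['time_s'],'F',np.round(s['ft_force'],1),'pos',np.round(s['position'],4),'r %.4f ang %.1f'%(np.hypot(*p),np.degrees(np.arctan2(p[1],p[0]))+59.9),'yaw',np.degrees(np.arctan2(s['tool_rot'][1,0],s['tool_rot'][0,0])).round(2),s['tool_rot'][:,2].round(3))
E
python3 look.py c1
```

```text
10.7167 F [-1.2 -2.   0.9] pos [ 0.4616 -0.3035  0.0717] r 0.0355 ang 27.1 yaw -60.32 [-0.    -0.001 -1.   ]
```

View pics/c1.png

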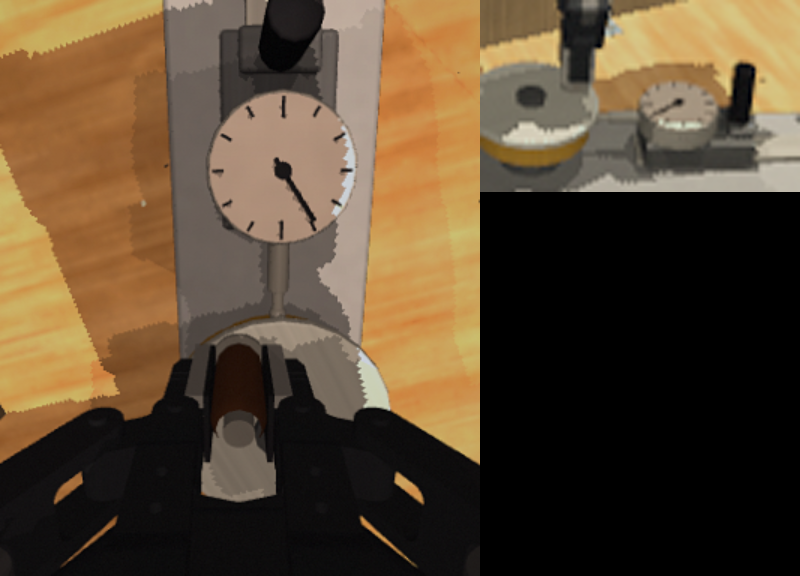

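Crank at about 28°, needle unchanged (147°), forces small. Continuing in 30° steps.

Emit:
jog_arm --deltas '[-0.0021,-0.0035,0,0,0,0,0.7,-0.0045,-0.0067,0,0,0,0,0.7,-0.0072,-0.0098,0,0,0,0,0.7,-0.0102,-0.0126,0,0,0,0,0.7,-0.0134,-0.0151,0,0,0,0,0.7,-0.0168,-0.0174,0,0,0,0,0.7,-0.0168,-0.0174,0,0,0,0,0.7]'

```text
time_s: 11.4
position: [0.4672, -0.2854, 0.0717]
tool_rot: [[0.495, -0.869, 0.001], [-0.869, -0.495, -0.0], [0.001, -0.001, -1.0]]
ft_force: [2.2, -1.3, 0.7]
grip_width: 0.0164
```

```bash
python3 look.py c2; for a in 59 89 119 149 179 209 239 269 299 329; do python3 rows.py $a $((a+30)) 6 1;done
```

```text
11.4 F [ 2.2 -1.3  0.7] pos [ 0.4672 -0.2854  0.0717] r 0.0354 ang 57.9 yaw -60.31 [ 0.001 -0.    -1.   ]
-0.0036, -0.0019, 0, 0, 0, 0, 0.7, -0.0073, -0.0036, 0, 0, 0, 0, 0.7, -0.0112, -0.0049, 0, 0, 0, 0, 0.7, -0.0151, -0.0058, 0, 0, 0, 0, 0.7, -0.0192, -0.0064, 0, 0, 0, 0, 0.7, -0.0232, -0.0067, 0, 0, 0, 0, 0.7, -0.0232, -0.0067, 0, 0, 0, 0, 0.7, 
-0.0041, 0.0001, 0, 0, 0, 0, 0.7, -0.0081, 0.0006, 0, 0, 0, 0, 0.7, -0.0121, 0.0014, 0, 0, 0, 0, 0.7, -0.0160, 0.0025, 0, 0, 0, 0, 0.7, -0.0198, 0.0040, 0, 0, 0, 0, 0.7, -0.0234, 0.0058, 0, 0, 0, 0, 0.7, -0.0234, 0.0058, 0, 0, 0, 0, 0.7, 
-0.0035, 0.0021, 0, 0, 0, 0, 0.7, -0.0067, 0.0045, 0, 0, 0, 0, 0.7, -0.0098, 0.0072, 0, 0, 0, 0, 0.7, -0.0126, 0.0102, 0, 0, 0, 0, 0.7, -0.0151, 0.0134, 0, 0, 0, 0, 0.7, -0.0174, 0.0168, 0, 0, 0, 0, 0.7, -0.0174, 0.0168, 0, 0, 0, 0, 0.7, 
-0.0019, 0.0036, 0, 0, 0, 0, 0.7, -0.0036, 0.0073, 0, 0, 0, 0, 0.7, -0.0049, 0.0112, 0, 0, 0, 0, 0.7, -0.0058, 0.0151, 0, 0, 0, 0, 0.7, -0.0064, 0.0192, 0, 0, 0, 0, 0.7, -0.0067, 0.0232, 0, 0, 0, 0, 0.7, -0.0067, 0.0232, 0, 0, 0, 0, 0.7, 
0.0001, 0.0041, 0, 0, 0, 0, 0.7
[... 680 characters left out ...]
, 0, 0, 0, 0, 0.7, 0.0081, -0.0006, 0, 0, 0, 0, 0.7, 0.0121, -0.0014, 0, 0, 0, 0, 0.7, 0.0160, -0.0025, 0, 0, 0, 0, 0.7, 0.0198, -0.0040, 0, 0, 0, 0, 0.7, 0.0234, -0.0058, 0, 0, 0, 0, 0.7, 0.0234, -0.0058, 0, 0, 0, 0, 0.7, 
0.0035, -0.0021, 0, 0, 0, 0, 0.7, 0.0067, -0.0045, 0, 0, 0, 0, 0.7, 0.0098, -0.0072, 0, 0, 0, 0, 0.7, 0.0126, -0.0102, 0, 0, 0, 0, 0.7, 0.0151, -0.0134, 0, 0, 0, 0, 0.7, 0.0174, -0.0168, 0, 0, 0, 0, 0.7, 0.0174, -0.0168, 0, 0, 0, 0, 0.7, 
0.0019, -0.0036, 0, 0, 0, 0, 0.7, 0.0036, -0.0073, 0, 0, 0, 0, 0.7, 0.0049, -0.0112, 0, 0, 0, 0, 0.7, 0.0058, -0.0151, 0, 0, 0, 0, 0.7, 0.0064, -0.0192, 0, 0, 0, 0, 0.7, 0.0067, -0.0232, 0, 0, 0, 0, 0.7, 0.0067, -0.0232, 0, 0, 0, 0, 0.7,
```

View pics/c2.png

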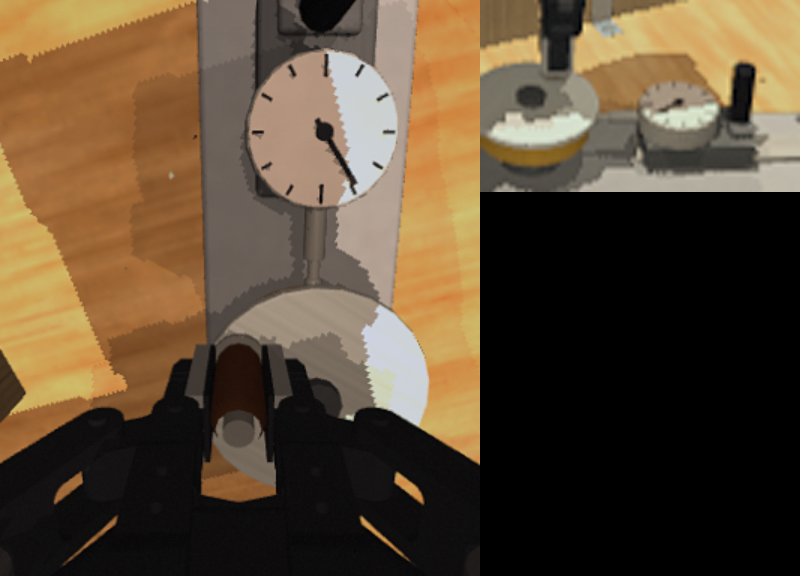

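Needle still ≈147° at 58°.

Emit:
jog_arm --deltas '[-0.0036,-0.0019,0,0,0,0,0.7,-0.0073,-0.0036,0,0,0,0,0.7,-0.0112,-0.0049,0,0,0,0,0.7,-0.0151,-0.0058,0,0,0,0,0.7,-0.0192,-0.0064,0,0,0,0,0.7,-0.0232,-0.0067,0,0,0,0,0.7,-0.0232,-0.0067,0,0,0,0,0.7]'

```text
time_s: 12.08
position: [0.4627, -0.2675, 0.0717]
tool_rot: [[0.495, -0.869, 0.001], [-0.869, -0.495, 0.0], [0.0, -0.001, -1.0]]
ft_force: [3.2, 1.3, 1.5]
grip_width: 0.0165
```

```bash
python3 look.py c3
```

```text
12.0833 F [3.2 1.3 1.5] pos [ 0.4627 -0.2675  0.0717] r 0.0351 ang 88.2 yaw -60.32 [ 0.001  0.    -1.   ]
```

View pics/c3.png

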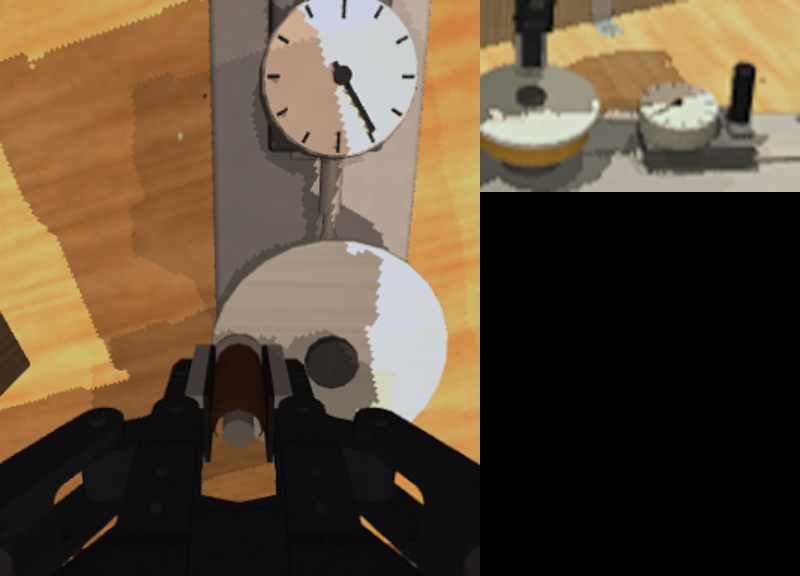

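Emit:
jog_arm --deltas '[-0.0041,0.0001,0,0,0,0,0.7,-0.0081,0.0006,0,0,0,0,0.7,-0.0121,0.0014,0,0,0,0,0.7,-0.016,0.0025,0,0,0,0,0.7,-0.0198,0.004,0,0,0,0,0.7,-0.0234,0.0058,0,0,0,0,0.7,-0.0234,0.0058,0,0,0,0,0.7]'

```text
time_s: 12.77
position: [0.4498, -0.2543, 0.0716]
tool_rot: [[0.495, -0.869, -0.0], [-0.869, -0.495, 0.001], [-0.001, -0.0, -1.0]]
ft_force: [2.3, 3.1, 2.6]
grip_width: 0.0164
```

```bash
python3 look.py c4
```

```text
12.7667 F [2.3 3.1 2.6] pos [ 0.4498 -0.2543  0.0716] r 0.0349 ang 118.8 yaw -60.31 [-0.     0.001 -1.   ]
```

View pics/c4.png

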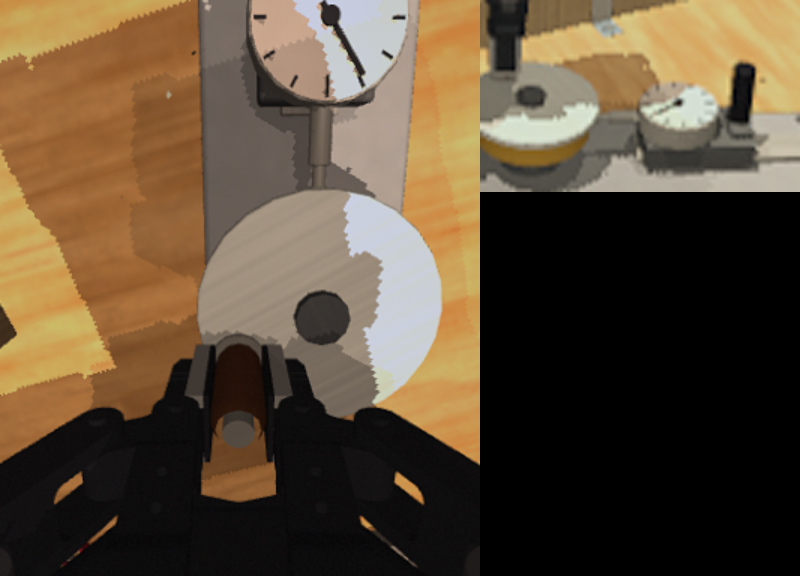

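Needle still ≈147° at 119°. Continuing.

Emit:
jog_arm --deltas '[-0.0035,0.0021,0,0,0,0,0.7,-0.0067,0.0045,0,0,0,0,0.7,-0.0098,0.0072,0,0,0,0,0.7,-0.0126,0.0102,0,0,0,0,0.7,-0.0151,0.0134,0,0,0,0,0.7,-0.0174,0.0168,0,0,0,0,0.7,-0.0174,0.0168,0,0,0,0,0.7]'

```text
time_s: 13.45
position: [0.4321, -0.2496, 0.0716]
tool_rot: [[0.495, -0.869, -0.001], [-0.869, -0.495, 0.001], [-0.001, 0.0, -1.0]]
ft_force: [0.5, 2.2, 4.7]
grip_width: 0.0162
```

```bash
python3 look.py c5
```

```text
13.45 F [0.5 2.2 4.7] pos [ 0.4321 -0.2496  0.0716] r 0.0346 ang 149.3 yaw -60.31 [-0.001  0.001 -1.   ]
```

View pics/c5.png

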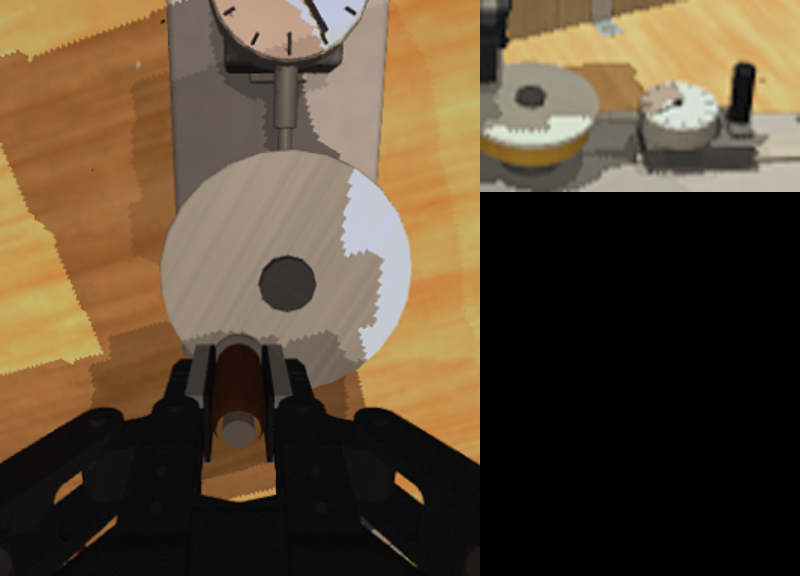

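Emit:
jog_arm --deltas '[-0.0019,0.0036,0,0,0,0,0.7,-0.0036,0.0073,0,0,0,0,0.7,-0.0049,0.0112,0,0,0,0,0.7,-0.0058,0.0151,0,0,0,0,0.7,-0.0064,0.0192,0,0,0,0,0.7,-0.0067,0.0232,0,0,0,0,0.7,-0.0067,0.0232,0,0,0,0,0.7]'

```text
time_s: 14.13
position: [0.4147, -0.2542, 0.0716]
tool_rot: [[0.495, -0.869, -0.0], [-0.869, -0.495, -0.0], [-0.0, 0.0, -1.0]]
ft_force: [0.2, 0.6, 3.9]
grip_width: 0.0164
```

```bash
python3 look.py c6
```

```text
14.1333 F [0.2 0.6 3.9] pos [ 0.4147 -0.2542  0.0716] r 0.0345 ang 179.7 yaw -60.32 [-0. -0. -1.]
```

View pics/c6.png

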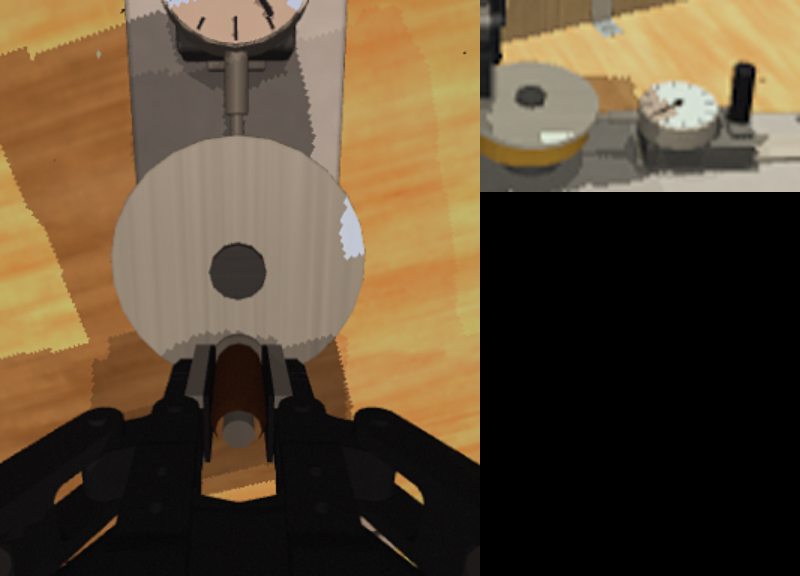

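Still base reading at 180°.

Emit:
jog_arm --deltas '[0.0001,0.0041,0,0,0,0,0.7,0.0006,0.0081,0,0,0,0,0.7,0.0014,0.0121,0,0,0,0,0.7,0.0025,0.016,0,0,0,0,0.7,0.004,0.0198,0,0,0,0,0.7,0.0058,0.0234,0,0,0,0,0.7,0.0058,0.0234,0,0,0,0,0.7]'

```text
time_s: 14.82
position: [0.4018, -0.267, 0.0716]
tool_rot: [[0.495, -0.869, 0.0], [-0.869, -0.495, -0.0], [0.001, -0.0, -1.0]]
ft_force: [2.2, 0.4, 3.2]
grip_width: 0.0162
```

```bash
python3 look.py c7
```

```text
14.8167 F [2.2 0.4 3.2] pos [ 0.4018 -0.267   0.0716] r 0.0345 ang 210.1 yaw -60.33 [ 0. -0. -1.]
```

View pics/c7.png

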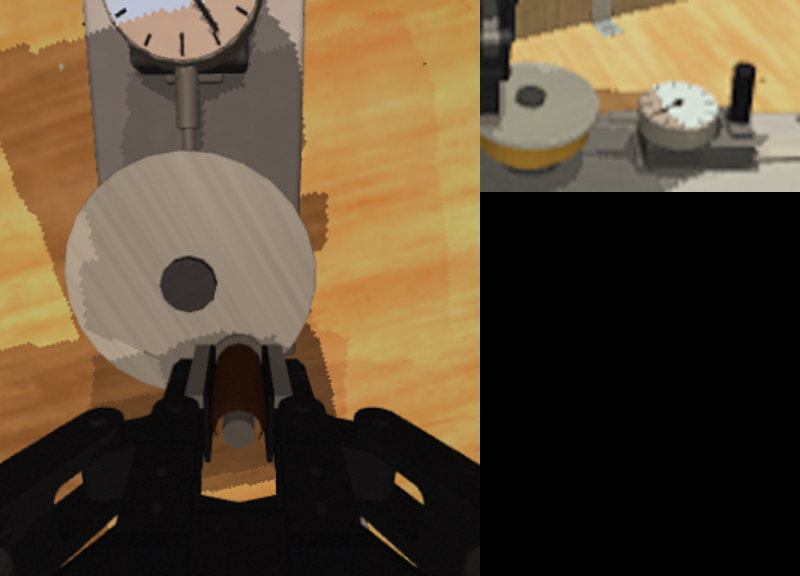

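Emit:
jog_arm --deltas '[0.0021,0.0035,0,0,0,0,0.7,0.0045,0.0067,0,0,0,0,0.7,0.0072,0.0098,0,0,0,0,0.7,0.0102,0.0126,0,0,0,0,0.7,0.0134,0.0151,0,0,0,0,0.7,0.0168,0.0174,0,0,0,0,0.7,0.0168,0.0174,0,0,0,0,0.7]'

```text
time_s: 15.5
position: [0.3971, -0.2842, 0.0716]
tool_rot: [[0.495, -0.869, 0.001], [-0.869, -0.495, -0.0], [0.001, -0.001, -1.0]]
ft_force: [4.0, 1.1, 2.3]
grip_width: 0.0162
```

```bash
python3 look.py c8
```

```text
15.5 F [4.  1.1 2.3] pos [ 0.3971 -0.2842  0.0716] r 0.0347 ang 239.9 yaw -60.32 [ 0.001 -0.    -1.   ]
```

View pics/c8.png

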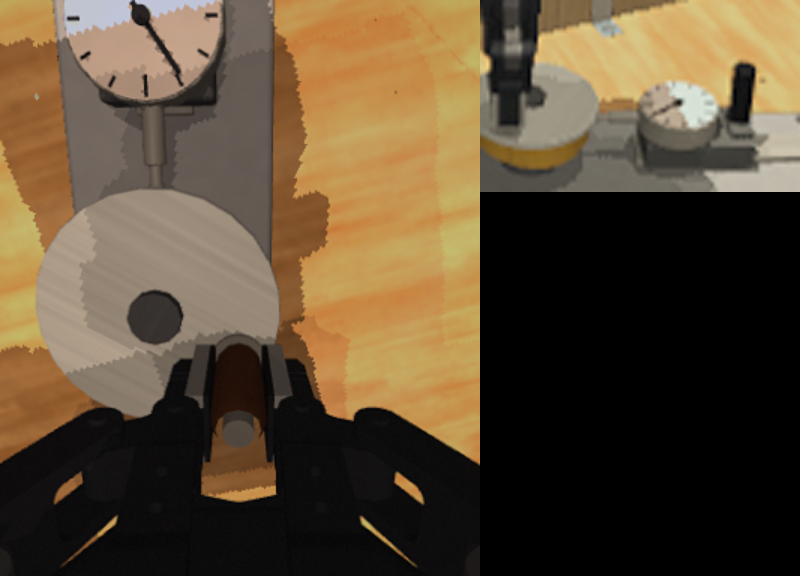

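Still base at 240°, so the spot must lie ahead.

Emit:
jog_arm --deltas '[0.0036,0.0019,0,0,0,0,0.7,0.0073,0.0036,0,0,0,0,0.7,0.0112,0.0049,0,0,0,0,0.7,0.0151,0.0058,0,0,0,0,0.7,0.0192,0.0064,0,0,0,0,0.7,0.0232,0.0067,0,0,0,0,0.7,0.0232,0.0067,0,0,0,0,0.7]'

```text
time_s: 16.18
position: [0.4012, -0.3011, 0.0716]
tool_rot: [[0.495, -0.869, 0.0], [-0.869, -0.495, 0.001], [-0.001, -0.001, -1.0]]
ft_force: [4.6, 3.5, 3.4]
grip_width: 0.0161
```

```bash
python3 look.py c9
```

```text
16.1833 F [4.6 3.5 3.4] pos [ 0.4012 -0.3011  0.0716] r 0.0349 ang -91.2 yaw -60.31 [ 0.     0.001 -1.   ]
```

View pics/c9.png

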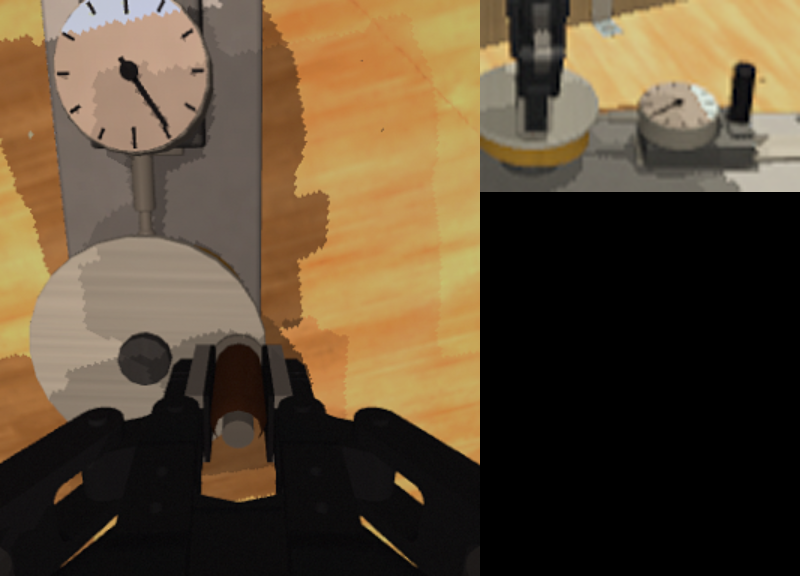

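Emit:
jog_arm --deltas '[0.0041,-0.0001,0,0,0,0,0.7,0.0081,-0.0006,0,0,0,0,0.7,0.0121,-0.0014,0,0,0,0,0.7,0.016,-0.0025,0,0,0,0,0.7,0.0198,-0.004,0,0,0,0,0.7,0.0234,-0.0058,0,0,0,0,0.7,0.0234,-0.0058,0,0,0,0,0.7]'

```text
time_s: 16.87
position: [0.413, -0.3139, 0.0716]
tool_rot: [[0.495, -0.869, -0.002], [-0.869, -0.495, 0.002], [-0.002, 0.001, -1.0]]
ft_force: [0.5, 4.2, 6.4]
grip_width: 0.0165
```

```bash
python3 look.py c10
```

```text
16.8667 F [0.5 4.2 6.4] pos [ 0.413  -0.3139  0.0716] r 0.0351 ang -62.4 yaw -60.3 [-0.002  0.002 -1.   ]
```

View pics/c10.png

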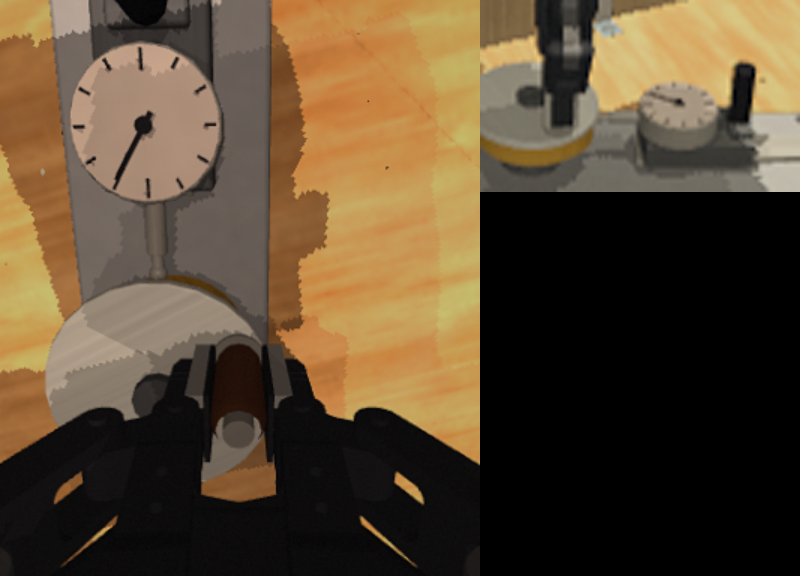

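The needle has risen to ≈208° at crank ≈298° (about 2 mm above base). Continuing past 321° (5.6 rad).

Emit:
jog_arm --deltas '[0.0035,-0.0021,0,0,0,0,0.7,0.0067,-0.0045,0,0,0,0,0.7,0.0098,-0.0072,0,0,0,0,0.7,0.0126,-0.0102,0,0,0,0,0.7,0.0151,-0.0134,0,0,0,0,0.7,0.0174,-0.0168,0,0,0,0,0.7,0.0174,-0.0168,0,0,0,0,0.7]'

```text
time_s: 17.55
position: [0.4304, -0.3195, 0.0716]
tool_rot: [[0.496, -0.869, -0.002], [-0.869, -0.496, 0.001], [-0.001, 0.001, -1.0]]
ft_force: [0.3, 0.7, 4.9]
grip_width: 0.0164
```

```bash
python3 look.py c11
```

```text
17.55 F [0.3 0.7 4.9] pos [ 0.4304 -0.3195  0.0716] r 0.0353 ang -32.4 yaw -60.3 [-0.002  0.001 -1.   ]
```

View pics/c11.png

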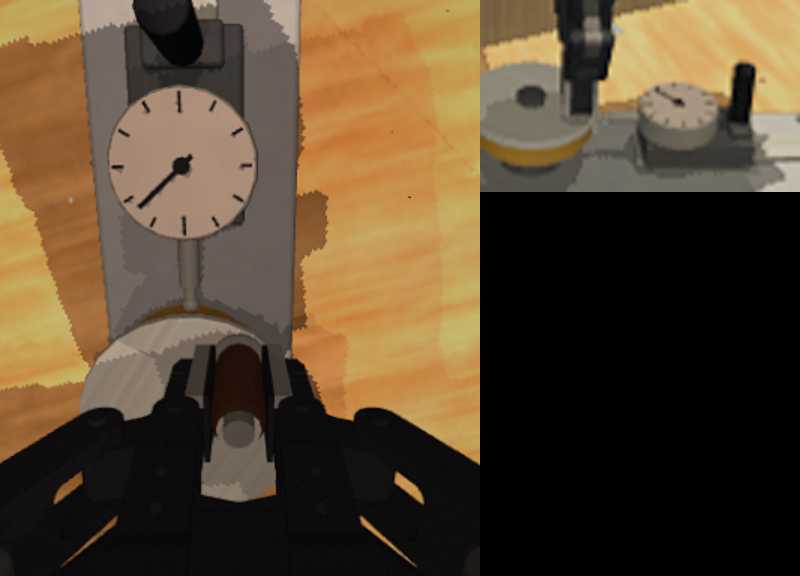

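Needle ≈226° at ≈328°. It was 208° at 298°, so the peak should be near 315–320°. I'll go 12° further for the count margin and another reading.

```bash
python3 rows.py 329 341 4 2;python3 rows.py 341 318 6 3
```

```text
0.0012, -0.0021, 0, 0, 0, 0, 0.7, 0.0023, -0.0043, 0, 0, 0, 0, 0.7, 0.0033, -0.0066, 0, 0, 0, 0, 0.7, 0.0041, -0.0088, 0, 0, 0, 0, 0.7, 0.0041, -0.0088, 0, 0, 0, 0, 0.7, 0.0041, -0.0088, 0, 0, 0, 0, 0.7, 
-0.0011, 0.0029, 0, 0, 0, 0, 0.7, -0.0024, 0.0058, 0, 0, 0, 0, 0.7, -0.0039, 0.0085, 0, 0, 0, 0, 0.7, -0.0056, 0.0111, 0, 0, 0, 0, 0.7, -0.0074, 0.0136, 0, 0, 0, 0, 0.7, -0.0094, 0.0160, 0, 0, 0, 0, 0.7, -0.0094, 0.0160, 0, 0, 0, 0, 0.7, -0.0094, 0.0160, 0, 0, 0, 0, 0.7, -0.0094, 0.0160, 0, 0, 0, 0, 0.7,
```

Emit:
jog_arm --deltas '[0.0012,-0.0021,0,0,0,0,0.7,0.0023,-0.0043,0,0,0,0,0.7,0.0033,-0.0066,0,0,0,0,0.7,0.0041,-0.0088,0,0,0,0,0.7,0.0041,-0.0088,0,0,0,0,0.7,0.0041,-0.0088,0,0,0,0,0.7]'

```text
time_s: 18.15
position: [0.4375, -0.3191, 0.0716]
tool_rot: [[0.495, -0.869, -0.002], [-0.869, -0.495, 0.0], [-0.001, 0.001, -1.0]]
ft_force: [-2.2, 0.5, 5.5]
grip_width: 0.0165
```

```bash
python3 look.py c12
```

```text
18.15 F [-2.2  0.5  5.5] pos [ 0.4375 -0.3191  0.0716] r 0.0354 ang -20.9 yaw -60.3 [-0.002  0.    -1.   ]
```

View pics/c12.png

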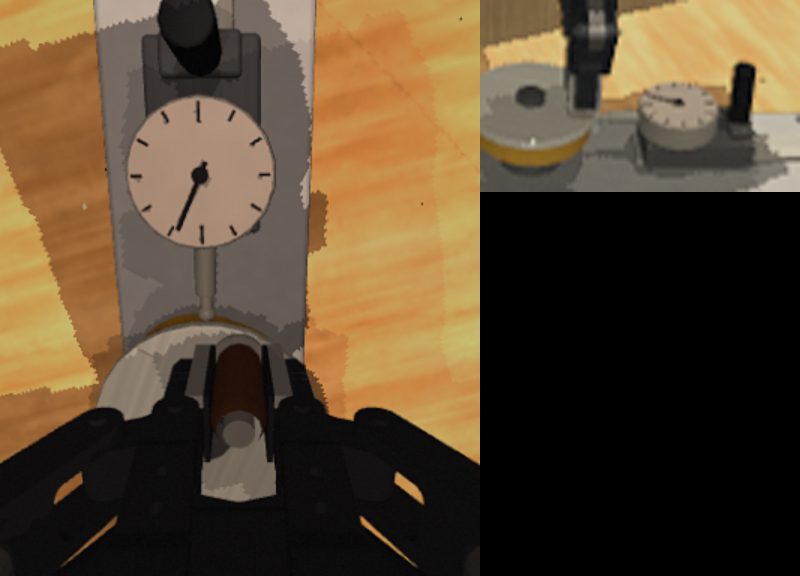

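Emit:
jog_arm --deltas '[-0.0011,0.0029,0,0,0,0,0.7,-0.0024,0.0058,0,0,0,0,0.7,-0.0039,0.0085,0,0,0,0,0.7,-0.0056,0.0111,0,0,0,0,0.7,-0.0074,0.0136,0,0,0,0,0.7,-0.0094,0.016,0,0,0,0,0.7,-0.0094,0.016,0,0,0,0,0.7,-0.0094,0.016,0,0,0,0,0.7]'

```text
time_s: 18.92
position: [0.4239, -0.3186, 0.0716]
tool_rot: [[0.495, -0.869, -0.001], [-0.869, -0.495, 0.001], [-0.001, 0.0, -1.0]]
ft_force: [0.6, 2.7, 5.7]
grip_width: 0.0162
```

```bash
python3 look.py c13
```

```text
18.9167 F [0.6 2.7 5.7] pos [ 0.4239 -0.3186  0.0716] r 0.0353 ang -43.0 yaw -60.31 [-0.001  0.001 -1.   ]
```

View pics/c13.png

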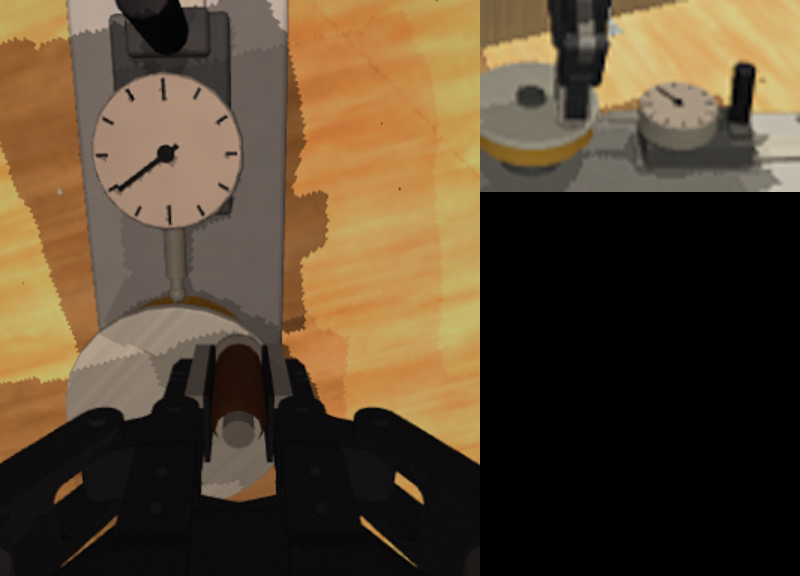

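Readings are ≈201° at 339°, ≈207° at 298° and ≈237° (base + 3.0 mm) at 317°. That puts the crank on the peak, so I'm releasing and lifting.

Emit:
jog_arm --deltas '[0,0,0,0,0,0,0.6,0,0,0,0,0,0,0.5,0,0,0,0,0,0,0.3,0,0,0,0,0,0,0,0,0,0,0,0,0,-0.5,0,0,0,0,0,0,-1,0,0,0,0,0,0,-1,0,0,0,0,0,0,-1,0,0,-0.03,0,0,0,-1,0,0,-0.07,0,0,0,-1,0,0,-0.11,0,0,0,-1,0,0,-0.14,0,0,0,-1]'

```text
time_s: 20.02
position: [0.4244, -0.3191, 0.1789]
tool_rot: [[0.495, -0.869, 0.001], [-0.869, -0.495, -0.002], [0.002, -0.0, -1.0]]
ft_force: [0.0, -0.0, -0.3]
grip_width: 0.0855
```

Emit:
jog_arm --deltas '[0,0,-0.02,0,0,0,-1,0,0,-0.02,0,0,0,-1,0,0,-0.02,0,0,0,-1]'

```text
time_s: 20.27
position: [0.4242, -0.3189, 0.1916]
tool_rot: [[0.495, -0.869, 0.0], [-0.869, -0.495, -0.001], [0.001, -0.0, -1.0]]
ft_force: [0.8, 0.0, 0.2]
grip_width: 0.0855
```

```bash
python3 look.py d1; python3 - <<'E'
from h import *
snap('scene','d1s',(250,200,390,290),5)
E
```

```text
20.2667 F [0.8 0.  0.2] pos [ 0.4242 -0.3189  0.1916] r 0.0355 ang -42.4 yaw -60.31 [ 0.    -0.001 -1.   ]
```

View pics/d1.png

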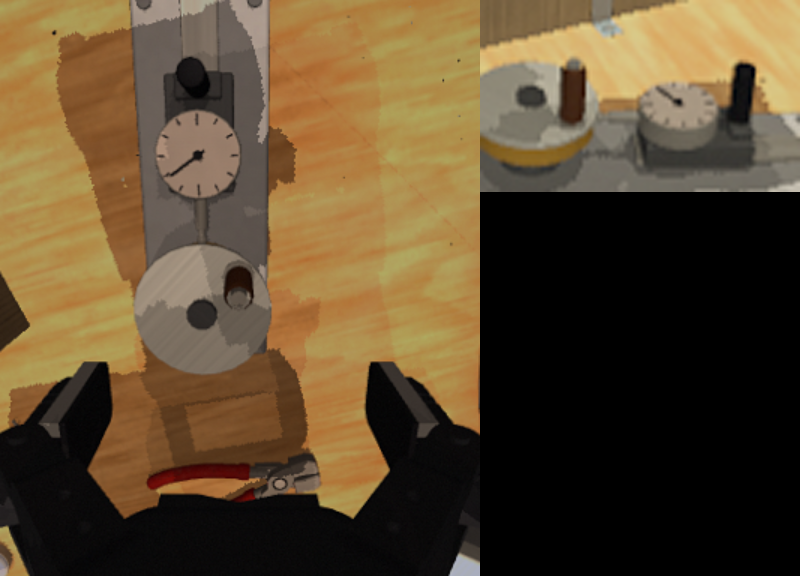

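View pics/d1s.png

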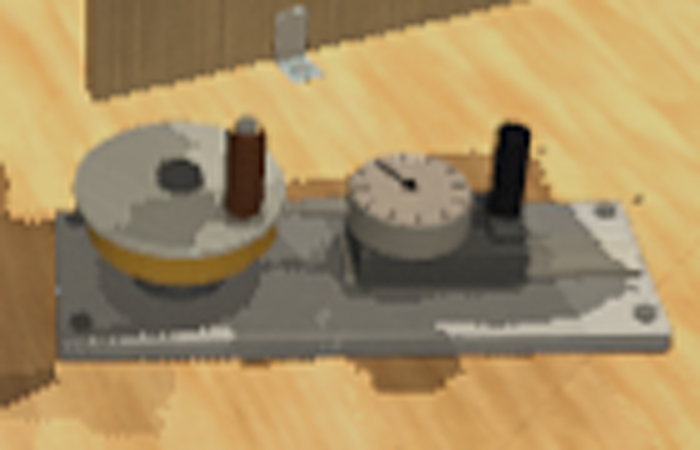

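The needle still reads ≈235° after release. Handle and knob are free, and the gripper is clear at z 0.19. Handing in.

```bash
python3 -c "
from rig import close_job
print(close_job())"
```

```text
the job is handed in; nothing more can be done
None
```

The job is handed in at about 20 s of the 72 s allowed. The crank is standing with the bangle's high spot at the plunger, still pressed, and everything is let go.

- **Plunger:** I gripped the carriage knob and slid it in until the needle read about 147° (4.9 mm pressed), then released it.
- **Crank:** I wound the handle from about 0° to 339° (5.9 rad), gripping at 20 N and reading the dial about every 30°. That is just short of a full circle but past the 5.6 rad mark. The wrist force stayed under 8 N at every check.
- **High spot:** The needle stayed at about 147° from 0° to 269°. It then read about 207° at 298°, 226° at 328° and 201° at 339°. I went back to 317°, where it read about 237°, or 3.0 mm above the base reading.

**Last checks:** After release the needle still read about 235° (4.1 rad), well short of the plunger's end. The handle had not visibly moved, and the gripper was empty, open and clear at a height of 0.19 m. My readings are good to a few degrees. I never worked near the bystanders, but I did not measure their positions afterwards. None of the checks failed. The position estimates from different views disagreed by 1–3 mm.

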